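# Stand two gear-housing covers on the leaning rack

### The job

Take the two cover plates out of the grooved wooden rest and stand them on the sloping shelf of the grey rack, the same way up as now: the narrow blue plate leaning back against the backstop, and the wide brass-coloured plate in front of it, leaning on the blue one, both about in the middle of the rack and square to it. Lower them into place rather than dropping them, and leave the other things on the desk where they are.

Things in the scene. Friction and masses are not known exactly. Their poses are not given: they have to be found in the camera images.
- narrow_plate_center (a point): Centre of the narrow blue cover plate, 10 mm thick, 50 mm wide, 90 mm tall, 0.1 to 0.2 kg, loose. Axes: x through the thickness, y along the width, z up along the height. It starts upright in the groove of the rest. It can be gripped across its 50 mm width near the top (the side edges are free above the rest).
- wide_plate_center (a point): Centre of the wide brass-coloured cover plate, 10 mm thick, 64 mm wide, 76 mm tall, 0.1 to 0.2 kg, loose. Axes: x through the thickness, y along the width, z up along the height. It starts upright in the same groove, its centre 110 mm from that of the narrow plate; which one stands on which side varies. It can be gripped across its 64 mm width near the top.
- narrow_plate: The same narrow blue plate; origin at the middle of its bottom edge face, axes as above.
- wide_plate: The same wide brass-coloured plate; origin at the middle of its bottom edge face, axes as above.
- rest: Fixed light-wood bar, 44 x 220 x 45 mm, with one groove along its length (y), 12 mm wide and 18 mm deep, in which both plates stand; origin at the centre of its underside, z up. Groove floor is 27 mm, top 45 mm above the desk.
- rack_seat: Seat of the fixed grey rack. Origin: middle of the corner where shelf meets backstop, 50 mm above the desk. It leans back 20 degrees. z: up along the backstop's face; y: along the shelf; x: square to the face, pointing behind it (the open front is at -x). Shelf: plane z = 0, 100 mm wide, out to x = -60 mm. Backstop face: plane x = 0, 17 mm high, with a 38 mm wide tab in the middle up to z = 58 mm.
- rack: Base of the same rack, origin on the desk below the seat's origin, z up, x to the rear. The base reaches from x = -93 to +23 mm and is 110 mm wide. Fully home on the seat (axes of rack_seat), the narrow plate's centre is at x = -5, z = 45 mm, the wide plate's, in front of it, at x = -15, z = 38 mm; heights run along z, widths along y.
- sleeve: Bystander: white sleeve standing upright, 24 mm diameter, 52 mm tall; origin at its underside.
- gear: Bystander: small cream gear lying flat, 25 mm diameter, 11 mm tall; origin at its underside.
- screwdriver: Bystander: screwdriver with an orange and black handle lying on the desk, 158 mm long along its y axis; origin at its underside.
- grommet: Bystander: black grommet lying flat, 26 mm diameter, 10 mm tall; origin at its underside.
There are look-alikes about, which are no part of the job. Several things have the shape of the wide_plate; the one meant has the colours described above. There is more than one size of the narrow_plate; the job needs the larger.

How it is judged:
By the outcome, as a careful person would: the job done as asked, in the order asked, and still so for the second after the job is handed in, with the robot touching nothing.
It also fails if it takes over 64 s, if anything falls off the work surface, if the arm or the gripper's body presses on something with over 40 N, if the wrist force passes 120 N, or if a joint passes its speed limit or range.

### The arm

A 6-joint arm with a two-finger parallel gripper is mounted at the origin on a cart in front of the work surface, level with it; the furniture and walls round the work are solid. World frame = base frame: x ahead of the robot, y to its left, z up, the work surface at z = 0. Lengths are in mm, angles in rad, forces in N, time in s.
With the tool pointing down it reaches from about 350 to 875 mm from the base axis. Payload 4.2 kg.
Tool frame: the origin (TCP) lies at the very end of the fingers, on their centre line; the grasp point (between the pads) lies 19 mm behind it (arm.tcp_to_grasp is the distance from the TCP to the grasp point, in mm); z points along the fingers, y is the direction in which the jaws open and shut (so a half turn about z gives the same grasp; the last joint's range is limited). The gripper opens to 87 mm and grips with 3 to 60 N. Pads are 19 mm wide; open, the fingers measure 117 mm over their backs; the gripper's body (75 mm by 190 mm) begins 51 mm behind the grasp point.
Start: joints at [-1.003, 0.385, 0.008, 0, -1.194, -0.259], TCP at [189.963, -595.41, 222.55] pointing down, gripper open.
Joint ranges: [-3.14, 3.14], [-1.21, 2.06], [-1.07, 1.41], [-3.16, 2.05], [-2.99, -0.16], [-3.1, 3.1]. Speed limits (rad/s): [2.79, 2.79, 3.14, 3.14, 3.14, 3.14].

### API

Orientations are given as a unit quaternion [w, x, y, z].
In Python, from cell import arm gives the robot as it stands.
- The arm moves only by the tool arm_command, never from a script. Its argument "targets" is a list of rows, each a list of 7 numbers: the shift along the tool's x, y, z in cm, then the turn, a rotation vector about the tool's x, y, z in rad, then the opening, from 0 (shut) to 1 (fully open). A call has 1 to 5 rows; each row shifts and turns the commanded pose from where the row before left it, along the tool's axes as they then stand; what a row does not reach is not made up. A row lasts 1/8 s, in which the tool goes at most 62.5 mm and 10.7 degrees, less where a joint would pass 70% of its speed; a pose out of reach is approached as far as the arm can. A call is refused whole if a number of a shift passes 6.25 or a number of a turn 0.188, either way. A call with a gripper value outside its range is refused whole. The fingers move at their own pace and stop on an object; "newtons" is the grip in N (left out, the last holds). Time passes only in rows, so rows that do not move let the fingers close. It gives the time, the measured TCP pose, the force and the opening at its end, in the units of the state.
- arm.state(): the state, without advancing time (a new reading comes with each control period).
- arm.snapshot(name): name is "side" or "top"; returns the picture (420x560x3 uint8, red, green, blue); there is no depth.
- arm.get_calibration(name): a dict with "mtx" (3x3 intrinsics, pixels), "dist" ([k1, k2, p1, p2, k3] as OpenCV has them; the pictures are not rectified), "R" (3x3) and "t" (3): a world point X has camera coordinates R X + t. Camera axes: x right, y down, z forward; pixel columns grow to the right and rows downward; lengths in mm; the calibration is good to about 2 mm. A picture is of the moment at which its call begins. get_calibration takes no time and is no camera call.
- arm.hand_in(): hands the job in, once; it reports no verdict.
Trained networks look in the newest picture that a camera, given by its name, has taken for a name from the list of things; names that differ only in an ending like _2 or _b are one class to them, and where a whole thing is asked for, a point or a joint stands for the part that bears it (a point fixed in the world has none). Each returns a list of dicts, best first, with "score" (0 to 1); they miss things now and then, are a little off and sometimes report something else, mostly with a low value. They report only what shows in the picture. A call takes as long as a camera call. They do not tell look-alikes from the thing itself.
- arm.boxes_of(camera, target): "extent" ([left, top, width, height] as shares, 0 to 1, of the picture: columns of its width, rows of its height, round what is visible of it).
The state is a dict: "clock": time; "q": joint angles; "qd": joint speeds; "tau": joint torques, N m; "position": TCP position; "tcp_rot": TCP orientation; "wrist_force": force on the tool from outside, world axes, zero at the start; "wrist_torque": the same for the moment, N m; "gripper_width": finger opening in mm.
Only numpy, scipy, OpenCV 4.12 (cv2) and the standard library are available. Lean on these libraries where they do the work, as an engineer would, in place of code of your own. Each camera call takes 0.05 s, during which the arm holds its last target.

## Working session

There is one attempt and no reset: what is moved stays moved. The work goes in short steps, Python scripts to look and compute and a tool call to move; the robot and the scene stay as the last step left them, time stands still between calls to the robot, and variables do not carry over. Pictures are saved under pics/ and viewed, and the job is handed in when it is done.

Besides the shell and the picture viewer there is one more tool, called after ">>>" by a JSON object that holds its "fn" and its "kwargs". arm_command: Moves the arm, as the interface text tells. Its arguments: {"type":"object","properties":{"targets":{"type":"array","items":{"type":"array","items":{"type":"number"}}},"newtons":{"type":"number"}},"required":["targets"]}

```bash
ls; mkdir -p pics; python3 - <<'E'
from cell import arm
import cv2,numpy as np
for n in ("side","top"):
    im=arm.snapshot(n); cv2.imwrite(f"pics/{n}0.png",im[:,:,::-1])
    c=arm.get_calibration(n); print(n,np.round(c["mtx"],1).tolist(),np.round(c["dist"],3),np.round(c["R"],3).tolist(),np.round(c["t"],1))
    for t in ("narrow_plate","wide_plate","rest","rack"):
        print(t,[(round(d["score"],2),[round(v*s) for v,s in zip(d["extent"],(560,420,560,420))]) for d in arm.boxes_of(n,t)])
s=arm.state();print(s)
E
```

```text
pics
side [[500.5, 0.0, 283.3], [0.0, 500.5, 206.6], [0.0, 0.0, 1.0]] [-0.12  0.    0.    0.    0.  ] [[-0.824, -0.566, -0.02], [-0.356, 0.545, -0.759], [0.44, -0.618, -0.651]] [441.6 234.3 997.8]
narrow_plate [(0.92, [270, 236, 16, 42]), (0.61, [295, 209, 20, 39]), (0.56, [297, 281, 18, 27])]
wide_plate [(0.98, [295, 208, 19, 40]), (0.68, [333, 197, 29, 38])]
rest [(0.79, [271, 223, 53, 78])]
rack [(0.93, [325, 134, 49, 62]), (0.26, [268, 225, 53, 76])]
top [[439.1, 0.0, 282.3], [0.0, 439.1, 209.0], [0.0, 0.0, 1.0]] [0.034 0.    0.    0.    0.   ] [[-0.012, -1.0, -0.016], [-0.999, 0.012, -0.034], [0.035, 0.016, -0.999]] [  13.9  518.5 1237.5]
narrow_plate [(0.46, [216, 235, 21, 11])]
wide_plate [(0.43, [257, 233, 23, 7])]
rest [(0.74, [209, 227, 80, 22])]
rack [(0.75, [345, 194, 55, 53])]
{'clock': 0.5, 'q': array([-1.00339532e+00,  3.84729033e-01,  7.82852028e-03, -3.03548143e-05,
       -1.19396334e+00, -2.58604675e-01]), 'qd': array([ 0.00050227, -0.00163544,  0.00203452, -0.0004481 , -0.00131018,
       -0.00227338]), 'tau': array([ 1.14839080e-03, -3.90071654e+01,  1.87448591e+01,  4.22070488e+00,
        1.50080561e-02, -4.37210485e-05]), 'position': array([ 189.96114221, -595.38633389,  222.49999035]), 'tcp_rot': array([-6.26470413e-07, -1.53779933e-01,  9.88105121e-01,  3.65906742e-05]), 'wrist_force': array([ 0.38531884,  0.31663367, -0.73264057]), 'wrist_torque': array([-0.01325426, -0.00927767, -0.00162129]), 'gripper_width': 86.9897296102922}
```

```bash
python3 - <<'E'
import cv2
a=cv2.imread("pics/side0.png");b=cv2.imread("pics/top0.png")
cv2.imwrite("pics/side0c.png",cv2.resize(a[120:320,220:420],None,fx=3,fy=3,interpolation=cv2.INTER_CUBIC))
cv2.imwrite("pics/top0c.png",cv2.resize(b[150:300,180:410],None,fx=3.4,fy=3.4,interpolation=cv2.INTER_CUBIC))
E
```

```text
(no output)
```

View pics/side0.png

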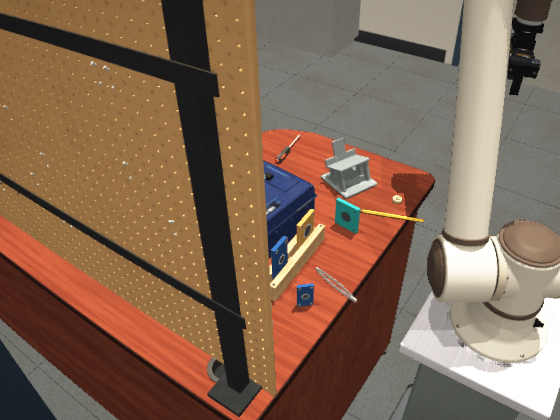

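View pics/top0.png

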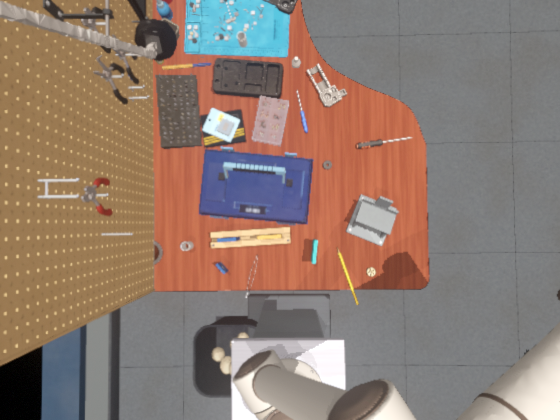

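View pics/side0c.png

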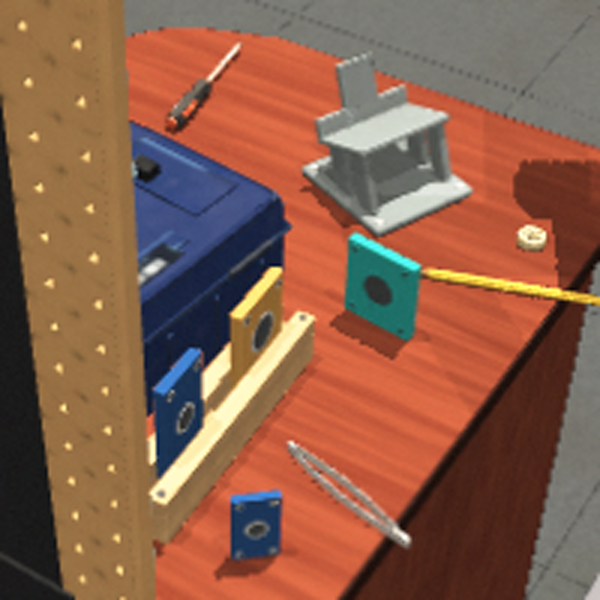

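View pics/top0c.png

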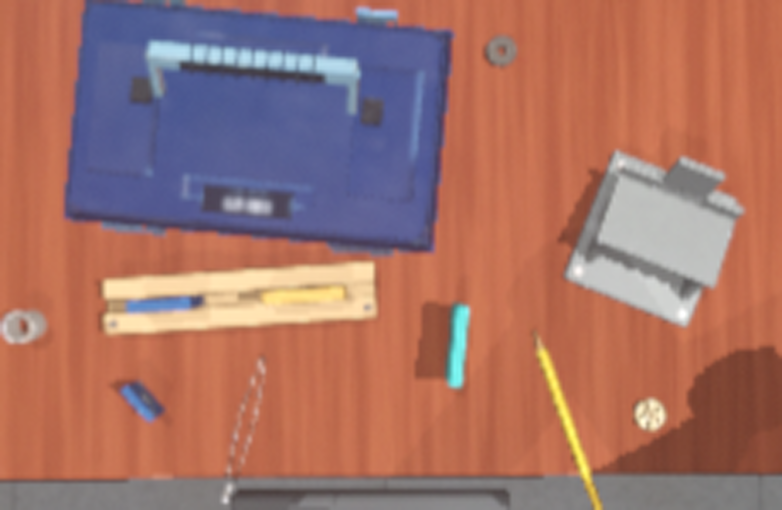

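The larger blue plate is the one in the rest (top 229,239; side 278,257); the small loose blue plate (top 221,267; side 305,295) is a look-alike. The brass plate in the rest (top 268,237; side 306,229) is the wide plate; the teal one (top 315,251; side 347,216) is a look-alike. Next I enlarge to get corner positions.

```bash
cat > h.py <<'E'
import cv2
def crop(src,dst,x0,y0,x1,y1,f):
    a=cv2.imread(src)[y0:y1,x0:x1]
    a=cv2.resize(a,None,fx=f,fy=f,interpolation=cv2.INTER_CUBIC)
    for x in range(x0,x1):
        if x%10==0:
            cv2.line(a,((x-x0)*f+f//2,0),((x-x0)*f+f//2,6),(255,255,255),1);cv2.putText(a,str(x),((x-x0)*f-6,18),0,.4,(255,255,255),1)
    for y in range(y0,y1):
        if y%10==0:
            cv2.line(a,(0,(y-y0)*f+f//2),(6,(y-y0)*f+f//2),(255,255,255),1);cv2.putText(a,str(y),(8,(y-y0)*f+f//2+4),0,.4,(255,255,255),1)
    cv2.imwrite(dst,a)
E
python3 - <<'E'
from h import crop
crop("pics/top0.png","pics/t_rest.png",204,222,294,252,8)
crop("pics/top0.png","pics/t_rack.png",340,190,404,250,9)
crop("pics/side0.png","pics/s_rest.png",262,200,334,304,5)
crop("pics/side0.png","pics/s_rack.png",318,132,380,200,8)
E
```

```text
(no output)
```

View pics/t_rest.png

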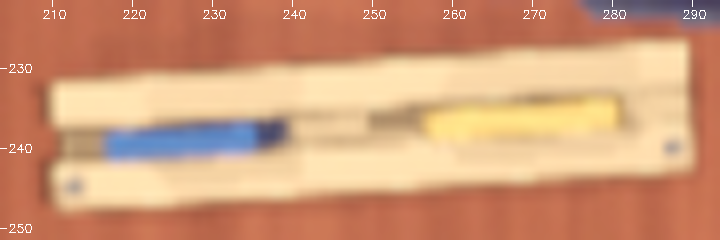

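View pics/t_rack.png

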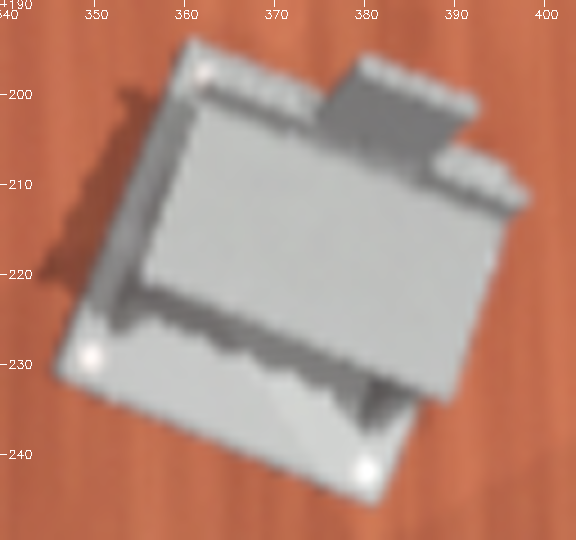

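View pics/s_rest.png

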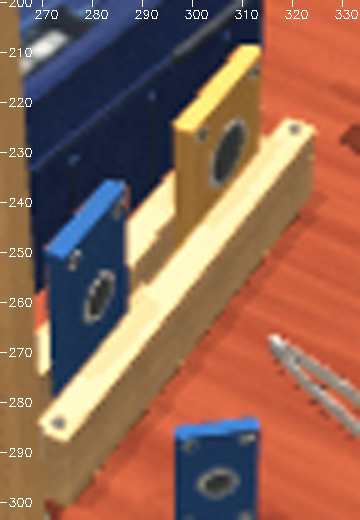

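View pics/s_rack.png

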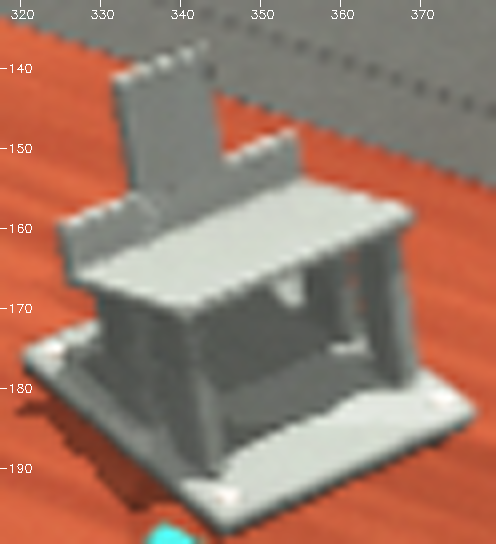

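```bash
cat > fit.py <<'E'
import numpy as np,cv2
from cell import arm
from scipy.optimize import least_squares
C={n:arm.get_calibration(n) for n in("side","top")}
def proj(n,P):
    c=C[n]; return cv2.projectPoints(np.atleast_2d(P).astype(float),cv2.Rodrigues(np.array(c["R"]))[0],np.array(c["t"],float),np.array(c["mtx"]),np.array(c["dist"]))[0][:,0]
def T(p,P):
    c,s=np.cos(p[2]),np.sin(p[2]);P=np.atleast_2d(P).astype(float)
    return np.c_[p[0]+c*P[:,0]-s*P[:,1],p[1]+s*P[:,0]+c*P[:,1],P[:,2]]
a=np.radians(20);sx=np.array([np.cos(a),0,-np.sin(a)]);sz=np.array([np.sin(a),0,np.cos(a)])
def seat(x,y,z): return np.array([0,y,50])+x*sx+z*sz
E
cat > f1.py <<'E'
from fit import *
for n in C: print(n,"cam at",np.round(-np.array(C[n]["R"]).T@C[n]["t"]))
rt={"top":[(-22,-110,290.1,243.),(22,-110,289.75,226.5),(22,110,209.75,231.75),(-22,110,210.75,248)],
 "side":[(-22,-110,324.5,225.5),(22,-110,319.5,223.1),(-22,110,274.5,287.5),(22,110,269.5,283.1)]}
pl={"top":[("n",225.9,239.3),("w",268.9,236.1)],"side":[("n",278.9,242.7),("w",305.1,217.3)]}
def res(p,each=False):
    r=[]
    for n in rt:
        for x,y,u,v in rt[n]: r.append(proj(n,T(p,(x,y,45)))[0]-(u,v))
        for k,u,v in pl[n]:
            r.append(proj(n,T(p,(0,p[3],117) if k=="n" else (0,p[4],103)))[0]-(u,v))
    r=np.array(r); return r if each else r.ravel()
s=least_squares(res,[430,80,0,60,-50],loss="soft_l1")
print("rest",np.round(s.x,3),"sep",s.x[3]-s.x[4]);print(np.round(res(s.x,True),1).tolist())
print("N",T(s.x,(0,s.x[3],72)),"W",T(s.x,(0,s.x[4],65)))
rk={"side":[(0,50,326.3,166.3),(-60,50,341.3,170.3),(-60,-50,369,158),(0,-50,355,154)],"top":[(-60,50,355.4,220.6),(-60,-50,389.3,234.2),(0,50,361.7,200.6),(0,-50,396.2,213.4)]}
def res2(p,each=False):
    r=[proj(n,T(p,seat(x,y,0)))[0]-(u,v) for n in rk for x,y,u,v in rk[n]]
    for x,y,u,v in [(-93,55,346,231.2),(-93,-55,381.2,245.6),(23,55,360.6,193.7)]: r.append(proj("top",T(p,(x,y,6)))[0]-(u,v))
    r=np.array(r); return r if each else r.ravel()
s=least_squares(res2,[480,-250,-.35],loss="soft_l1")
print("rack",np.round(s.x,3));print(np.round(res2(s.x,True),1).tolist())
E
python3 f1.py
```

```text
side cam at [  8. 739. 836.]
top cam at [ 476.  -12. 1255.]
rest [ 4.4037e+02  9.8141e+01  5.2000e-02  5.5788e+01 -5.3854e+01] sep 109.64120228066867
[[-0.1, -0.1], [-0.8, 0.4], [-0.4, 0.2], [-0.5, -0.1], [-0.3, 0.3], [-0.8, 0.6], [1.2, -0.8], [-10.3, -4.8], [0.8, -0.0], [-12.1, -3.9], [0.4, -0.1], [0.7, -0.5]]
N [[437.48828241 153.85388663  72.        ]] W [[443.15088963  44.3590095   65.        ]]
rack [ 5.18553e+02 -2.55221e+02 -3.83000e-01]
[[0.7, -0.6], [-0.7, -0.5], [1.1, -0.9], [0.8, -0.5], [-0.5, -0.7], [0.6, -0.8], [-0.5, 0.1], [-0.6, 0.6], [-0.8, 0.3], [0.5, 0.1], [-0.7, -0.3]]
```

```bash
sed -i 's/(22,-110,319.5,223.1)/(-6,-110,319.5,223.1)/;s/(22,110,269.5,283.1)/(-6,110,269.5,283.1)/' f1.py; cat >> f1.py <<'E'
p=s.x
im=cv2.imread("pics/top0.png");im2=cv2.imread("pics/side0.png")
P=[[seat(*q) for q in ((0,50,0),(-60,50,0),(-60,-50,0),(0,-50,0))],[seat(*q) for q in ((0,19,17),(0,19,58),(0,-19,58),(0,-19,17))],[(-93,55,0),(-93,-55,0),(23,-55,0),(23,55,0)]]
for n,i in(("top",im),("side",im2)):
    x0,y0=(340,185) if n=="top" else (315,130)
    c=cv2.resize(i[y0:y0+70,x0:x0+66],None,fx=8,fy=8,interpolation=cv2.INTER_CUBIC)
    for q in P:
        uv=(proj(n,T(p,np.array(q)))-(x0,y0)+.5)*8
        cv2.polylines(c,[uv.astype(int)],True,(0,0,255),1)
    cv2.imwrite(f"pics/ov_{n}.png",c)
a,b=cv2.imread("pics/ov_top.png"),cv2.imread("pics/ov_side.png")
cv2.imwrite("pics/ov.png",cv2.resize(np.hstack([a,b]),None,fx=.75,fy=.75))
E
python3 f1.py
```

```text
side cam at [  8. 739. 836.]
top cam at [ 476.  -12. 1255.]
rest [ 4.41091e+02  9.76630e+01  5.20000e-02  5.61900e+01 -5.34860e+01] sep 109.67609949908918
[[0.1, -0.4], [-0.6, 0.1], [-0.2, -0.1], [-0.3, -0.4], [-0.2, 0.0], [-0.7, 0.4], [1.0, -1.1], [-0.0, -1.0], [0.7, -0.3], [-0.9, 1.1], [0.1, -0.2], [0.4, -0.7]]
N [[438.16551244 153.77655087  72.        ]] W [[443.87499658  44.24916347  65.        ]]
rack [ 5.18553e+02 -2.55221e+02 -3.83000e-01]
[[0.7, -0.6], [-0.7, -0.5], [1.1, -0.9], [0.8, -0.5], [-0.5, -0.7], [0.6, -0.8], [-0.5, 0.1], [-0.6, 0.6], [-0.8, 0.3], [0.5, 0.1], [-0.7, -0.3]]
```

View pics/ov.png

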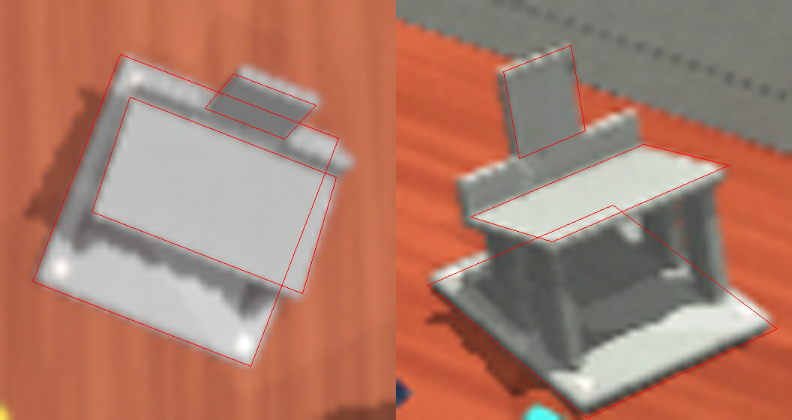

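```bash
cat > plan.py <<'E'
from fit import *
from scipy.spatial.transform import Rotation as Ro
def cur():
    s=arm.state();q=s["tcp_rot"];return np.array(s["position"]),Ro.from_quat([q[1],q[2],q[3],q[0]])
def plan(goals,start=None,step=45,turn=.14):
    """goals: list of (pos,Ro,step). prints rows"""
    p,R=start or cur(); rows=[]
    for g in goals:
        gp,gR=g[0],g[1];st=g[2] if len(g)>2 else step
        gp=np.array(gp,float)
        n=int(max(1,np.ceil(np.linalg.norm(gp-p)/st),np.ceil((R.inv()*gR).magnitude()/turn)))
        for k in range(n):
            d=R.inv().apply(gp-p)/(n-k)/10; w=(R.inv()*gR).as_rotvec()/(n-k)
            d=np.round(d,2);w=np.round(w,3)
            rows.append([float(v)+0 for v in [*d,*w]])
            p=p+R.apply(d*10);R=R*Ro.from_rotvec(w)
    for r in rows: print(r)
    print("end",np.round(p,1)); return p,R
def down(yaw_y):
    """tool down, tool y at world angle yaw_y"""
    y=np.array([np.cos(yaw_y),np.sin(yaw_y),0]);z=np.array([0,0,-1.]);x=np.cross(y,z)
    return Ro.from_matrix(np.c_[x,y,z])
RN=(438.2,153.8);RW=(443.9,44.2);RY=np.pi/2+.052
E
python3 - <<'E'
from plan import *
A=[]
for n,u,v in(("side",315,187),("top",307.4,222.6)):
    c=C[n];x=cv2.undistortPoints(np.array([[[u,v]]],float),np.array(c["mtx"]),np.array(c["dist"]))[0,0]
    A.append(np.c_[np.array(c["R"]),c["t"]]);A[-1]=(A[-1],x)
X=cv2.triangulatePoints(A[0][0],A[1][0],A[0][1].reshape(2,1),A[1][1].reshape(2,1));print("toolbox corner",(X[:3]/X[3]).ravel())
plan([((430,-250,222),down(np.radians(100))),((438.2,153.8,200),down(RY))])
E
```

```text
toolbox corner [480.57125413 -58.04332966 102.24670572]
[-3.34, 2.56, 0.01, 0.0, 0.0, 0.013]
[-3.3, 2.6, 0.0, 0.0, 0.0, 0.013]
[-3.27, 2.65, 0.01, 0.0, 0.0, 0.014]
[-3.23, 2.69, 0.0, 0.0, 0.0, 0.013]
[-3.2, 2.73, 0.01, 0.0, 0.0, 0.014]
[-3.16, 2.78, 0.0, 0.0, 0.0, 0.013]
[-3.12, 2.82, 0.01, 0.0, 0.0, 0.014]
[-3.08, 2.87, 0.0, 0.0, 0.0, 0.013]
[-3.04, 2.9, 0.01, 0.0, 0.0, 0.014]
[-3.0, 2.95, 0.0, 0.0, 0.0, 0.013]
[-0.87, 4.4, 0.25, 0.0, 0.0, 0.014]
[-0.81, 4.41, 0.24, 0.0, 0.0, 0.014]
[-0.75, 4.43, 0.25, 0.0, 0.0, 0.014]
[-0.68, 4.43, 0.24, 0.0, 0.0, 0.013]
[-0.63, 4.44, 0.25, 0.0, 0.0, 0.014]
[-0.56, 4.45, 0.24, 0.0, 0.0, 0.013]
[-0.51, 4.46, 0.25, 0.0, 0.0, 0.014]
[-0.44, 4.47, 0.24, 0.0, 0.0, 0.013]
[-0.39, 4.47, 0.25, 0.0, 0.0, 0.014]
end [438.2 153.8 200. ]
```

>>> {"fn": "arm_command", "kwargs": {"targets": [[-3.3, 2.6, 0, 0, 0, 0.013, 1], [-3.3, 2.6, 0, 0, 0, 0.013, 1], [-3.3, 2.65, 0, 0, 0, 0.014, 1], [-3.2, 2.7, 0, 0, 0, 0.013, 1], [-3.2, 2.7, 0, 0, 0, 0.014, 1]]}}

```text
clock: 1.12
position: [310.3, -421.6, 222.8]
tcp_rot: [0.0, -0.12, 0.993, -0.0]
wrist_force: [-0.1, 0.6, 0.2]
gripper_width: 87.1
```

>>> {"fn": "arm_command", "kwargs": {"targets": [[-3.2, 2.8, 0, 0, 0, 0.013, 1], [-3.1, 2.8, 0, 0, 0, 0.014, 1], [-3.1, 2.9, 0, 0, 0, 0.013, 1], [-3.0, 2.9, 0, 0, 0, 0.014, 1], [-3.0, 3, 0, 0, 0, 0.013, 1]]}}

```text
clock: 1.75
position: [430.1, -247.9, 222.9]
tcp_rot: [0.0, -0.087, 0.996, -0.0]
wrist_force: [0.6, -0.3, 0.6]
gripper_width: 87.1
```

>>> {"fn": "arm_command", "kwargs": {"targets": [[-0.9, 4.4, 0.2, 0, 0, 0.014, 1], [-0.8, 4.4, 0.2, 0, 0, 0.014, 1], [-0.7, 4.4, 0.2, 0, 0, 0.014, 1], [-0.7, 4.4, 0.2, 0, 0, 0.013, 1], [-0.6, 4.4, 0.2, 0, 0, 0.014, 1]]}}

```text
clock: 2.38
position: [433.7, -24.6, 212.9]
tcp_rot: [0.001, -0.053, 0.999, 0.0]
wrist_force: [0.8, 0.4, -0.2]
gripper_width: 87.2
```

```bash
python3 - <<'E'
from plan import *
print(cur()[0],arm.state()["clock"])
plan([((438.2,153.8,175),down(RY))])
E
```

```text
[433.67523482 -24.58481069 212.87518822] 2.375
[-0.46, 3.54, 0.76, 0.0, 0.0, 0.011]
[-0.43, 3.54, 0.76, 0.0, 0.0, 0.011]
[-0.39, 3.55, 0.76, 0.0, 0.0, 0.01]
[-0.35, 3.55, 0.76, 0.0, 0.001, 0.011]
[-0.31, 3.56, 0.75, 0.0, 0.0, 0.01]
end [438.2 153.8 175. ]
```

>>> {"fn": "arm_command", "kwargs": {"targets": [[-0.5, 3.6, 1.0, 0, 0, 0.011, 1], [-0.4, 3.6, 1.0, 0, 0, 0.011, 1], [-0.4, 3.5, 1.0, 0, 0, 0.01, 1], [-0.3, 3.5, 1.0, 0, 0, 0.011, 1], [-0.3, 3.5, 1.0, 0, 0, 0.01, 1]]}}

```text
clock: 3.0
position: [437.7, 153.3, 162.6]
tcp_rot: [0.0, -0.026, 1.0, 0.0]
wrist_force: [1.3, -0.1, -0.2]
gripper_width: 87.0
```

```bash
python3 - <<'E'
from plan import *
from h import crop
p,R=cur();print(p,arm.state()["clock"])
for n in C: cv2.imwrite(f"pics/{n}1.png",arm.snapshot(n)[:,:,::-1]);print(n,proj(n,p))
crop("pics/side1.png","pics/s1.png",230,160,340,290,5)
plan([((438.2,153.8,84),down(RY),20)])
E
```

```text
[437.70710788 153.26054208 162.5719058 ] 3.0
side [[278.76788904 226.02560692]]
top [[223.19425505 240.12613438]]
[-0.01, -0.01, 1.95, 0.0, 0.0, 0.001]
[-0.01, -0.01, 1.94, 0.0, 0.0, 0.001]
[-0.01, -0.01, 1.95, 0.0, 0.0, 0.001]
[-0.02, -0.01, 1.94, 0.0, -0.001, 0.001]
end [438.2 153.8  84. ]
```

View pics/s1.png

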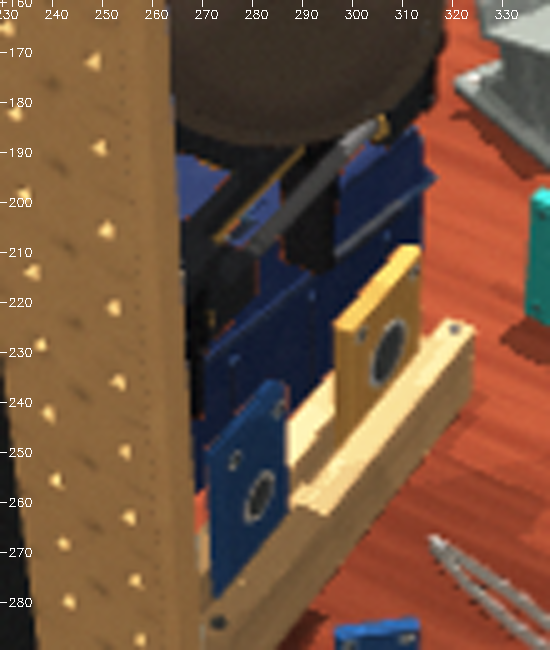

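View pics/top1.png

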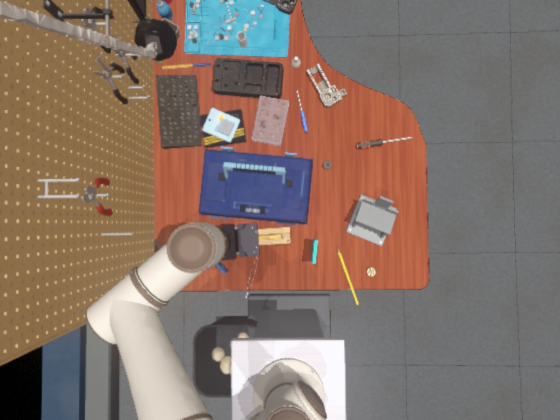

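```bash
python3 - <<'E'
from plan import *
p,R=cur()
for y in (-43.5,-58.5):
  for x in (-9.5,9.5): print(y,x,proj("side",p+R.apply([x,y,0])))
E
```

```text
-43.5 -9.5 [[285.73536158 212.41069745]]
-43.5 9.5 [[293.76462286 215.50175376]]
-58.5 -9.5 [[289.49302853 208.24972322]]
-58.5 9.5 [[297.47455797 211.28060082]]
```

>>> {"fn": "arm_command", "kwargs": {"targets": [[0, 0, 2.0, 0, 0, 0, 1], [0, 0, 2.0, 0, 0, 0, 1], [0, 0, 2.0, 0, 0, 0, 1], [0, 0, 1.0, 0, 0, 0, 1], [0, 0, 0.9, 0, 0, 0, 1]]}}

```text
clock: 3.72
position: [438.1, 151.9, 83.6]
tcp_rot: [0.0, -0.026, 1.0, 0.0]
wrist_force: [0.1, -0.2, 0.8]
gripper_width: 86.6
```

>>> {"fn": "arm_command", "kwargs": {"targets": [[0, 0, 0, 0, 0, 0, 0.7], [0, 0, 0, 0, 0, 0, 0.6], [0, 0, 0, 0, 0, 0, 0.5], [0, 0, 0, 0, 0, 0, 0.4], [0, 0, 0, 0, 0, 0, 0.4]], "newtons": 20}}

```text
clock: 4.35
position: [438.2, 152.5, 84.0]
tcp_rot: [0.001, -0.027, 1.0, 0.0]
wrist_force: [-0.7, 2.1, 0.6]
gripper_width: 49.8
```

>>> {"fn": "arm_command", "kwargs": {"targets": [[0, 0, 0, 0, 0, 0, 0.3], [0, 0, -0.5, 0, 0, 0, 0.3], [0, 0, -2, 0, 0, 0, 0.3], [0, 0, -3, 0, 0, 0, 0.3], [0, 0, -3, 0, 0, 0, 0.3]], "newtons": 25}}

```text
clock: 4.97
position: [436.8, 151.3, 168.9]
tcp_rot: [-0.001, -0.026, 1.0, -0.001]
wrist_force: [0.1, 0.0, -1.3]
gripper_width: 50.1
```

```bash
cat >> plan.py <<'E'
RK=np.array([518.6,-255.2,-.383])
def seatpose(x,y,z,flip=False):
    """world pos of seat point, and tool orientation with z=-seat z, y=seat y"""
    P=T(RK,seat(x,y,z))[0]
    c,s=np.cos(RK[2]),np.sin(RK[2]);Rz=np.array([[c,-s,0],[s,c,0],[0,0,1]])
    zz=-Rz@sz;yy=Rz@np.array([0,1.,0]);xx=np.cross(yy,zz)
    return P,Ro.from_matrix(np.c_[xx,yy,zz])
E
python3 - <<'E'
from plan import *
from h import crop
p,R=cur();print(p,arm.state()["clock"],arm.state()["wrist_force"])
for n in C: cv2.imwrite(f"pics/{n}2.png",arm.snapshot(n)[:,:,::-1])
crop("pics/side2.png","pics/s2.png",230,160,340,290,5)
g,Rg=seatpose(-9,0,59+80)
print(g,seatpose(-9,0,59)[0])
plan([((430,20,240),R),((430,-150,240),Rg),(g,Rg)])
E
```

```text
[436.84770562 151.28069694 168.8906856 ] 4.975 [ 0.05389128  0.03304108 -1.3464255 ]
[ 554.85187194 -269.80571595  183.69545558] [ 529.47267224 -259.58055068  108.52004592]
[0.4, -3.3, -1.73, 0.001, 0.002, 0.0]
[0.4, -3.3, -1.72, 0.001, 0.002, 0.0]
[0.4, -3.3, -1.72, 0.001, 0.002, 0.0]
[0.4, -3.3, -1.72, 0.001, 0.002, 0.001]
[0.22, -4.24, 0.01, -0.019, 0.085, 0.108]
[-0.23, -4.24, -0.08, -0.019, 0.085, 0.107]
[-0.67, -4.19, -0.19, -0.02, 0.086, 0.108]
[-1.1, -4.09, -0.36, -0.019, 0.085, 0.107]
[-3.4, -1.29, -0.04, 0.0, 0.0, 0.0]
[-3.4, -1.29, -0.04, 0.0, 0.0, 0.0]
[-3.41, -1.29, -0.04, 0.0, 0.0, 0.0]
[-3.4, -1.29, -0.04, 0.0, 0.0, 0.0]
[-3.41, -1.3, -0.03, 0.0, 0.0, 0.0]
end [ 554.8 -269.8  183.7]
```

View pics/s2.png

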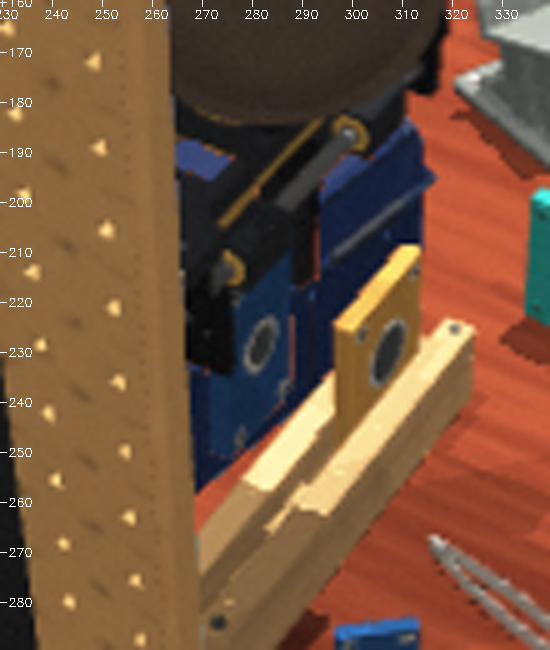

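>>> {"fn": "arm_command", "kwargs": {"targets": [[0.4, -3.3, -1.7, 0, 0, 0, 0.3], [0.4, -3.3, -1.7, 0, 0, 0, 0.3], [0.4, -3.3, -1.7, 0, 0, 0, 0.3], [0.4, -3.3, -1.7, 0, 0, 0, 0.3], [0.2, -4.2, 0, -0.02, 0.085, 0.108, 0.3]]}}

```text
clock: 5.7
position: [427.4, -23.3, 237.0]
tcp_rot: [-0.043, 0.028, 0.999, 0.01]
wrist_force: [0.9, 0.6, -3.0]
gripper_width: 50.0
```

>>> {"fn": "arm_command", "kwargs": {"targets": [[-0.2, -4.2, -0.1, -0.02, 0.085, 0.108, 0.3], [-0.7, -4.2, -0.2, -0.02, 0.085, 0.108, 0.3], [-1.1, -4.1, -0.4, -0.02, 0.085, 0.108, 0.3], [0, 0, 0, 0, 0, 0, 0.3]]}}

```text
clock: 6.2
position: [428.7, -152.5, 234.0]
tcp_rot: [-0.171, 0.191, 0.966, 0.035]
wrist_force: [0.0, -1.0, -1.5]
gripper_width: 49.5
```

```bash
python3 - <<'E'
from plan import *
p,R=cur();print(p,arm.state()["clock"],arm.state()["q"])
g,Rg=seatpose(-9,0,57+70)
plan([(g,Rg)])
E
```

```text
[ 428.65421335 -152.48830316  233.95089031] 6.2 [-0.06526349  0.28062116 -0.12167086 -0.11329773 -1.50291294 -1.86881031]
[-4.22, -1.52, 0.08, 0.001, -0.001, -0.002]
[-4.22, -1.52, 0.09, 0.001, -0.001, -0.001]
[-4.21, -1.53, 0.1, 0.002, 0.0, -0.002]
[-4.21, -1.54, 0.1, 0.001, -0.001, -0.001]
end [ 551.  -268.3  172.4]
```

>>> {"fn": "arm_command", "kwargs": {"targets": [[-4.2, -1.5, 0, 0, 0, 0, 0.3], [-4.2, -1.5, 0, 0, 0, 0, 0.3], [-4.2, -1.5, 0.1, 0, 0, 0, 0.3], [-4.2, -1.5, 0.1, 0, 0, 0, 0.3], [0, 0, 0, 0, 0, 0, 0.3]]}}

```text
clock: 6.82
position: [552.3, -264.3, 173.2]
tcp_rot: [-0.172, 0.188, 0.966, 0.036]
wrist_force: [-0.3, -0.2, -3.0]
gripper_width: 49.9
```

```bash
python3 - <<'E'
from plan import *
from h import crop
p,R=cur();print(p,arm.state()["clock"],arm.state()["wrist_force"])
for n in C: cv2.imwrite(f"pics/{n}3.png",arm.snapshot(n)[:,:,::-1])
crop("pics/side3.png","pics/s3.png",300,90,390,200,5)
crop("pics/top3.png","pics/t3.png",320,170,420,260,6)
plan([(seatpose(-9,0,57+40)[0],seatpose(0,0,0)[1])])
E
```

```text
[ 552.34644711 -264.2660575   173.18301014] 6.825 [-0.263437   -0.1650727  -3.00514333]
[-0.25, -0.49, 3.33, 0.004, 0.0, 0.001]
end [ 541.6 -264.4  144.2]
```

View pics/s3.png

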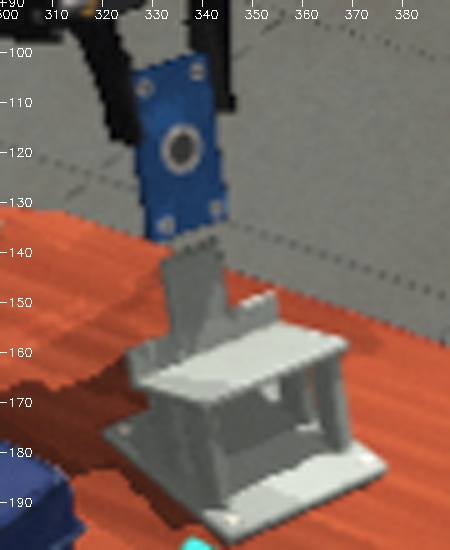

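View pics/t3.png

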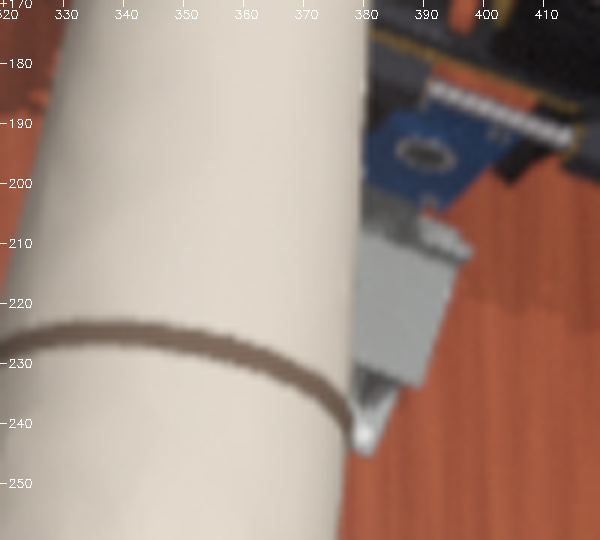

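```bash
python3 - <<'E'
from plan import *
p,R=cur()
for (y,z),m in {(25,57):(328.9,137.9),(-25,57):(344.9,133.5),(-25,-33):(340.9,99.9),(25,-33):(326.1,103.5)}.items():
    print(np.round(proj("side",p+R.apply([5,y,z]))[0]-m,1))
u0=proj("side",p)[0]
for k in range(3): print(np.round(proj("side",p+R.apply(10*np.eye(3)[k]))[0]-u0,2))
s0=T(RK,seat(0,0,0));c=np.radians(20)
d=p-s0[0]; print("tcp in seat frame", -seatpose(0,0,0)[1].as_matrix().T@d)
E
```

```text
[2.9 0.2]
[ 1.9 -1.2]
[ 0.3 -0.8]
[-0.3  1. ]
[2.32 0.35]
[-3.05  1.11]
[0.65 3.71]
tcp in seat frame [-11.46940004  -4.79970242 130.29837007]
```

```bash
python3 - <<'E'
from plan import *
p,R=cur()
def draw(n,f,x0,y0,w,h):
    i=cv2.imread(f"pics/{n}3.png")[y0:y0+h,x0:x0+w];a=cv2.resize(i,None,fx=10,fy=10,interpolation=cv2.INTER_CUBIC)
    for col,ang in(((0,0,255),0),((0,255,255),.1)):
        M=Ro.from_rotvec([0,ang,0])
        # rotation about jaw axis at grasp point z=-19
        for xx in (5,-5):
            P=[M.apply([xx,y,z+19])+[0,0,-19] for y,z in((25,57),(-25,57),(-25,-33),(25,-33))]
            uv=(proj(n,p+R.apply(P))-(x0,y0)+.5)*10
            cv2.polylines(a,[uv.astype(int)],True,col,1)
    return a
a=draw("side",10,318,92,36,55);b=draw("top",10,372,180,40,40)
cv2.imwrite("pics/ov3.png",np.hstack([a,cv2.copyMakeBorder(b,0,150,0,0,0)]))
E
```

```text
(no output)
```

View pics/ov3.png

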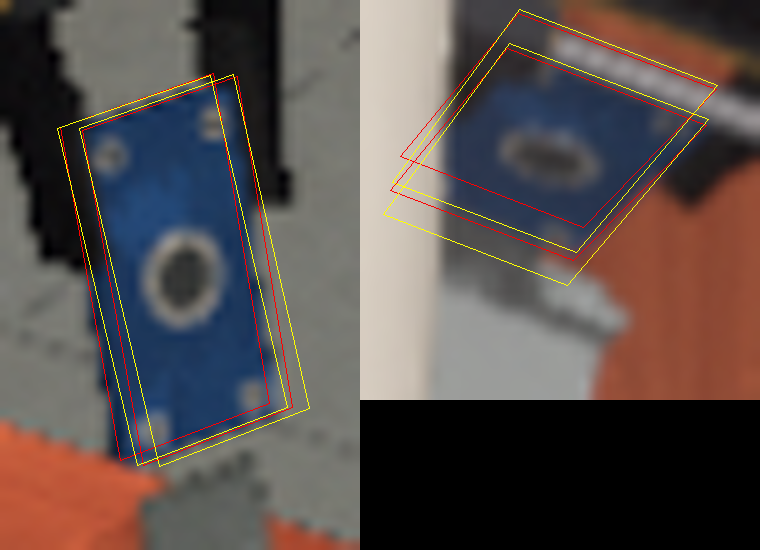

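```bash
python3 - <<'E'
from plan import *
p,R=cur()
m={"side":{(25,-33):(85,130),(-25,-33):(236,84),(-25,57):(280,405),(25,57):(112,460)},"top":{(-25,-33):(705,115),(-25,57):(580,245)}}
o={"side":(318,92),"top":(732-360-36+0,180)}
o["top"]=(372-36,180)
def res(v):
    M=Ro.from_rotvec([v[0],v[1],0]);r=[]
    for n in m:
        for (y,z),uv in m[n].items():
            P=M.apply([5,y,z+19])+[v[2],0,-19]
            r.append(proj(n,p+R.apply(P))[0]+([.0,.0])-(np.array(uv)/10-.5+o[n]))
    r.append([v[0]*5,v[2]*.1]) 
    return np.ravel(r)
s=least_squares(res,[0,0,0]);print(s.x);print(np.round(res(s.x).reshape(-1,2),1))
s=least_squares(lambda v:res([0,v[0],v[1]]),[0,0]);print(s.x);print(np.round(res([0,*s.x]).reshape(-1,2),1))
E
```

```text
[-0.01318988 -0.0572213  -2.26659433]
[[-0.5 -0.1]
 [-0.1 -0.6]
 [-0.5  0.3]
 [ 1.3  0.3]
 [ 0.2  0.6]
 [-0.4 -0.7]
 [-0.1 -0.2]]
[-0.06496846 -2.19593997]
[[-0.5  0.1]
 [-0.2 -0.7]
 [-0.4  0. ]
 [ 1.5  0.3]
 [ 0.2  0.6]
 [ 0.1 -0.8]
 [ 0.  -0.2]]
```

```bash
cat >> plan.py <<'E'
def placed(x,y,z,ang,off,drop):
    """tool pose so that plate bottom centre is at seat (x,y,z) & plate square to the seat. ang: pivot about tool y in hand, off: tool-x offset, drop: TCP to bottom"""
    P,Rs=seatpose(x,y,z);M=Ro.from_rotvec([0,ang,0]);R=Rs*M.inv()
    return P-R.apply(M.apply([0,0,drop+19])+[off,0,-19]),R
E
python3 - <<'E'
from plan import *
print(cur()[0])
st=plan([placed(-10,0,70,-.06,-2.2,57)])
st=plan([placed(-10,0,30,-.06,-2.2,57),(*placed(-10,0,5,-.06,-2.2,57),13)],start=st)
E
```

```text
[ 551.73268559 -263.3743946   176.3631827 ]
[0.19, -0.48, 0.31, 0.004, 0.06, 0.001]
end [ 547.3 -266.8  174.1]
[-0.24, 0.0, 3.99, 0.0, 0.0, 0.0]
[-0.08, 0.0, 1.25, 0.0, 0.0, 0.0]
[-0.08, 0.0, 1.25, 0.0, 0.0, 0.0]
end [ 526.7 -258.4  113. ]
```

>>> {"fn": "arm_command", "kwargs": {"targets": [[0.2, -0.5, 0.3, 0, 0.06, 0, 0.3], [0, 0, 0, 0, 0, 0, 0.3], [0, 0, 0, 0, 0, 0, 0.3]], "newtons": 35}}

```text
clock: 7.3
position: [547.7, -267.2, 176.4]
tcp_rot: [-0.197, 0.186, 0.962, 0.041]
wrist_force: [-0.3, 0.2, -1.8]
gripper_width: 49.7
```

```bash
python3 - <<'E'
from plan import *
s=arm.state();print(s["position"],s["tcp_rot"],s["q"],s["qd"],s["wrist_force"])
arm.snapshot("side");s=arm.state();print(s["position"],s["tcp_rot"])
print(placed(-10,0,70,-.06,-2.2,57)[0])
st=plan([placed(-10,0,30,-.06,-2.2,57),(*placed(-10,0,5,-.06,-2.2,57),13)])
E
```

```text
[ 547.72693834 -267.22760281  176.42425414] [-0.19683925  0.18620971  0.96173675  0.04052987] [-0.22385008  0.61092837  0.23397427 -0.06686115 -1.59322738 -1.71741637] [-0.00263629 -0.00285481  0.00769286  0.0008815  -0.00312483  0.00071018] [-0.26020345  0.1790255  -1.76524954]
[ 547.73682481 -267.32250761  176.51557852] [-0.1968509   0.18624975  0.96172683  0.04052474]
[ 547.3189493  -266.77073534  174.05801652]
[-0.26, 0.02, 4.24, 0.004, 0.004, 0.001]
[-0.08, 0.0, 1.25, 0.0, 0.0, 0.0]
[-0.07, 0.0, 1.25, 0.0, 0.0, 0.0]
end [ 526.7 -258.4  113. ]
```

```bash
python3 - <<'E'
from plan import *
p,R=cur()
a=[]
for n,x0,y0,w,h in(("side",318,92,36,55),("top",366,184,40,40)):
    i=arm.snapshot(n)[:,:,::-1];cv2.imwrite(f"pics/{n}4.png",i)
    i=cv2.resize(i[y0:y0+h,x0:x0+w],None,fx=10,fy=10,interpolation=cv2.INTER_CUBIC)
    for col,ang in(((0,0,255),0),((0,255,255),-.06)):
        M=Ro.from_rotvec([0,ang,0])
        P=[M.apply([5,y,z+19])+[0,0,-19] for y,z in((25,57),(-25,57),(-25,-33),(25,-33))]
        uv=(proj(n,p+R.apply(P))-(x0,y0)+.5)*10
        cv2.polylines(i,[uv.astype(int)],True,col,1)
    a.append(cv2.copyMakeBorder(i,0,550-h*10,0,0,0))
cv2.imwrite("pics/ov4.png",np.hstack(a))
E
```

View pics/ov4.png

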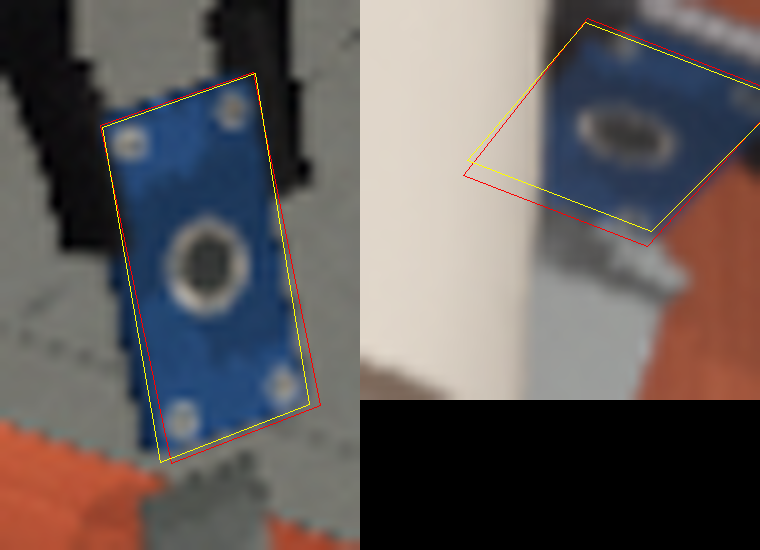

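```bash
python3 - <<'E'
from plan import *
print(cur()[0])
st=plan([placed(-9,0,30,-.04,0,57),(*placed(-9,0,6,-.04,0,57),13)])
E
```

```text
[ 547.78551345 -267.56187194  176.34966809]
[-0.6, 0.04, 4.23, 0.005, -0.016, 0.001]
[-0.05, 0.0, 1.2, 0.0, 0.0, 0.0]
[-0.05, 0.0, 1.2, 0.0, 0.0, 0.0]
end [ 530.1 -259.8  112.5]
```

>>> {"fn": "arm_command", "kwargs": {"targets": [[-0.3, 0, 2.1, 0, -0.016, 0, 0.3], [-0.3, 0, 2.1, 0, 0, 0, 0.3], [0, 0, 0, 0, 0, 0, 0.3]]}}

```text
clock: 7.82
position: [536.7, -263.2, 133.5]
tcp_rot: [-0.192, 0.187, 0.963, 0.039]
wrist_force: [0.5, -0.0, -2.0]
gripper_width: 49.8
```

>>> {"fn": "arm_command", "kwargs": {"targets": [[0, 0, 1.2, 0, 0, 0, 0.3], [-0.1, 0, 1.2, 0, 0, 0, 0.3], [0, 0, 0, 0, 0, 0, 0.3], [0, 0, 0, 0, 0, 0, 0.3]]}}

```text
clock: 8.32
position: [530.6, -260.8, 112.2]
tcp_rot: [-0.19, 0.187, 0.963, 0.039]
wrist_force: [0.7, 0.1, -1.4]
gripper_width: 49.8
```

```bash
python3 - <<'E'
from plan import *
from h import crop
s=arm.state();print(s["position"],s["clock"],s["wrist_force"],placed(-9,0,6,-.04,0,57)[0])
for n in C: cv2.imwrite(f"pics/{n}5.png",arm.snapshot(n)[:,:,::-1])
crop("pics/side5.png","pics/s5.png",315,105,385,180,8)
E
```

```text
[ 530.61484867 -260.7876258   112.16057443] 8.325 [ 0.68834791  0.10626183 -1.35921034] [ 530.08420687 -259.82693523  112.55296382]
```

View pics/s5.png

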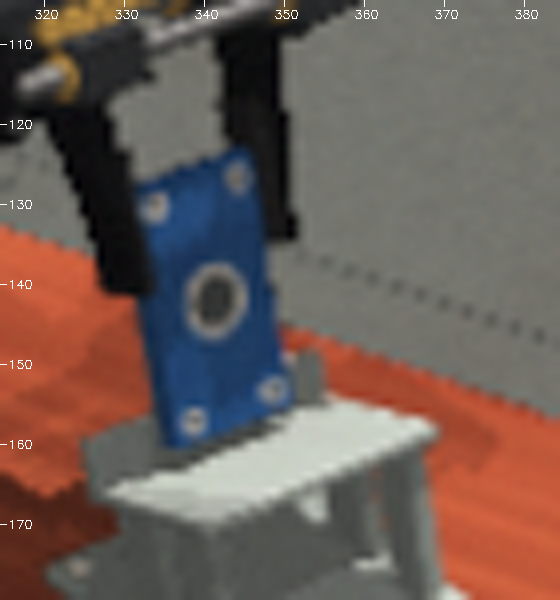

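>>> {"fn": "arm_command", "kwargs": {"targets": [[0, 0, 0.2, 0, 0, 0, 0.3], [0, 0, 0.2, 0, 0, 0, 0.3], [0, 0, 0, 0, 0, 0, 0.3]]}}

```text
clock: 8.8
position: [528.7, -260.0, 108.1]
tcp_rot: [-0.19, 0.187, 0.963, 0.039]
wrist_force: [0.2, -0.4, -1.2]
gripper_width: 50.0
```

>>> {"fn": "arm_command", "kwargs": {"targets": [[0, 0, 0.1, 0, 0, 0, 0.3], [0, 0, 0.1, 0, 0, 0, 0.3], [0, 0, 0, 0, 0, 0, 0.3]]}}

```text
clock: 9.18
position: [528.3, -259.8, 106.5]
tcp_rot: [-0.19, 0.187, 0.963, 0.039]
wrist_force: [-0.8, 0.1, -1.7]
gripper_width: 49.9
```

>>> {"fn": "arm_command", "kwargs": {"targets": [[0, 0, 0.1, 0, 0, 0, 0.3], [0, 0, 0.1, 0, 0, 0, 0.3], [0, 0, 0, 0, 0, 0, 0.3]]}}

```text
clock: 9.55
position: [528.5, -259.8, 106.1]
tcp_rot: [-0.189, 0.187, 0.963, 0.039]
wrist_force: [1.9, 0.8, 4.9]
gripper_width: 50.0
```

>>> {"fn": "arm_command", "kwargs": {"targets": [[0, 0, 0.1, 0, 0, 0, 0.3], [0, 0, 0, 0, 0, 0, 0.3]]}}

```text
clock: 9.8
position: [528.7, -259.8, 106.0]
tcp_rot: [-0.188, 0.186, 0.964, 0.038]
wrist_force: [2.4, 1.3, 7.2]
gripper_width: 49.5
```

>>> {"fn": "arm_command", "kwargs": {"targets": [[-0.1, 0, -0.1, 0, 0, 0, 0.3], [-0.1, 0, 0, 0, 0, 0, 0.3], [-0.1, 0, 0, 0, 0, 0, 0.3], [0, 0, 0, 0, 0, 0, 0.3]]}}

```text
clock: 10.3
position: [530.2, -260.4, 105.3]
tcp_rot: [-0.19, 0.187, 0.963, 0.039]
wrist_force: [1.0, 1.5, 7.7]
gripper_width: 49.8
```

>>> {"fn": "arm_command", "kwargs": {"targets": [[-0.1, 0, 0, 0, 0, 0, 0.3], [-0.1, 0, 0, 0, 0, 0, 0.3], [0, 0, 0, 0, 0, 0, 0.3]]}}

```text
clock: 10.68
position: [531.4, -260.8, 104.6]
tcp_rot: [-0.191, 0.187, 0.963, 0.039]
wrist_force: [-0.9, 2.8, 8.5]
gripper_width: 50.0
```

```bash
python3 - <<'E'
from plan import *
from h import crop
s=arm.state();print(s["position"],s["clock"],s["wrist_force"])
for n in C: cv2.imwrite(f"pics/{n}6.png",arm.snapshot(n)[:,:,::-1])
crop("pics/side6.png","pics/s6.png",315,105,385,180,8)
E
```

```text
[ 531.39436033 -260.75688917  104.64337726] 10.675 [-0.89402593  2.77138647  8.54528028]
```

View pics/s6.png

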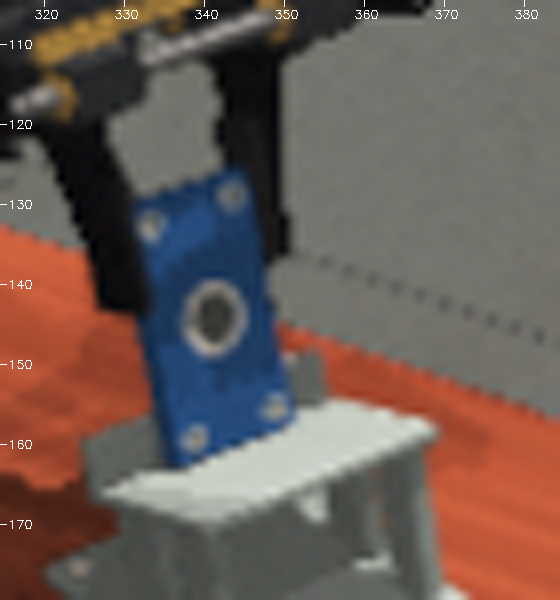

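>>> {"fn": "arm_command", "kwargs": {"targets": [[-0.1, 0, 0, 0, 0, 0, 0.3], [-0.1, 0, 0, 0, 0, 0, 0.3], [0, 0, 0, 0, 0, 0, 0.3]]}}

```text
clock: 11.15
position: [531.5, -260.9, 104.6]
tcp_rot: [-0.193, 0.187, 0.963, 0.039]
wrist_force: [-3.2, 4.1, 12.1]
gripper_width: 49.8
```

>>> {"fn": "arm_command", "kwargs": {"targets": [[-0.1, 0, 0, 0, 0, 0, 0.3], [-0.1, 0, 0, 0, 0, 0, 0.3], [0, 0, 0, 0, 0, 0, 0.3]]}}

```text
clock: 11.52
position: [531.5, -260.9, 104.6]
tcp_rot: [-0.195, 0.186, 0.962, 0.04]
wrist_force: [-5.6, 5.6, 15.9]
gripper_width: 49.5
```

>>> {"fn": "arm_command", "kwargs": {"targets": [[0.2, 0, 0, 0, 0, 0, 0.3], [0.1, 0, -0.1, 0, 0, 0, 0.3], [0, 0, 0, 0, 0, 0, 0.59], [0, 0, 0, 0, 0, 0, 0.64], [0, 0, 0, 0, 0, 0, 0.7]]}}

```text
clock: 12.15
position: [533.0, -261.8, 102.6]
tcp_rot: [-0.19, 0.187, 0.963, 0.039]
wrist_force: [-0.6, 0.1, 1.0]
gripper_width: 58.6
```

```bash
python3 - <<'E'
from plan import *
from h import crop
s=arm.state();print(s["position"],s["clock"],s["wrist_force"],s["gripper_width"])
for n in C: cv2.imwrite(f"pics/{n}7.png",arm.snapshot(n)[:,:,::-1])
crop("pics/side7.png","pics/s7.png",315,105,385,180,8)
E
```

```text
[ 533.02733608 -261.7793294   102.62441234] 12.15 [-0.5657594   0.12814181  0.95495066] 58.57561842448955
```

View pics/s7.png

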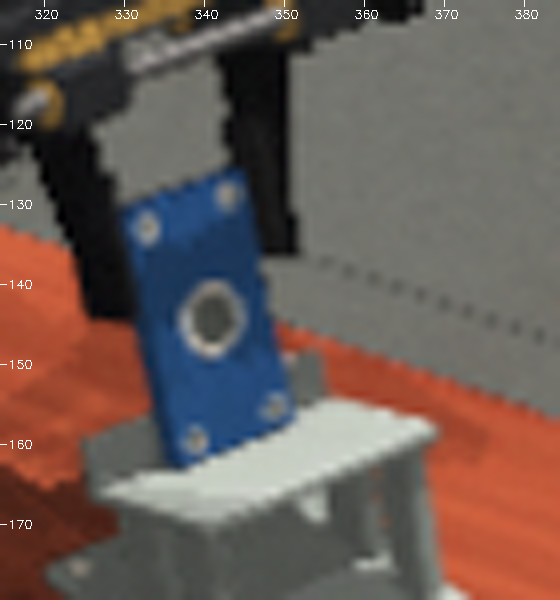

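>>> {"fn": "arm_command", "kwargs": {"targets": [[0, 0, 0, 0, 0, 0, 1], [0, 0, 0, 0, 0, 0, 1], [0, 0, 0, 0, 0, 0, 1], [0, 0, -2, 0, 0, 0, 1], [0, 0, -3, 0, 0, 0, 1]]}}

```text
clock: 12.88
position: [550.1, -268.8, 149.2]
tcp_rot: [-0.191, 0.187, 0.963, 0.039]
wrist_force: [0.3, 0.1, 0.6]
gripper_width: 86.5
```

>>> {"fn": "arm_command", "kwargs": {"targets": [[0, 0, -4, 0, 0, 0, 1], [0, 0, -3, 0, 0, 0, 1], [0, 0, 0, 0, 0, 0, 1]]}}

```text
clock: 13.25
position: [576.7, -279.8, 216.4]
tcp_rot: [-0.187, 0.187, 0.964, 0.039]
wrist_force: [-0.3, 0.6, -0.5]
gripper_width: 86.9
```

```bash
python3 - <<'E'
from plan import *
from h import crop
s=arm.state();print(s["position"],s["clock"],s["wrist_force"],s["gripper_width"])
for n in C: cv2.imwrite(f"pics/{n}8.png",arm.snapshot(n)[:,:,::-1])
crop("pics/side8.png","pics/s8.png",315,105,385,180,8)
plan([((470,-130,250),down(np.radians(82))),((443,44,180),down(RY))])
# projected ideal seated plate
for n in C:
  print(n,[np.round(proj(n,T(RK,seat(-10,y,z)))[0],1).tolist() for y,z in((25,0),(-25,0),(-25,90),(25,90))])
E
```

```text
[ 576.65915346 -279.83664423  216.38257139] 13.25 [-0.27458558  0.63572733 -0.51054296] 86.90068761534006
[3.1, 1.98, 0.5, 0.011, -0.078, -0.048]
[3.04, 2.13, 0.24, 0.01, -0.078, -0.048]
[2.94, 2.27, -0.01, 0.011, -0.078, -0.048]
[2.81, 2.41, -0.27, 0.01, -0.077, -0.048]
[2.67, 2.53, -0.5, 0.011, -0.078, -0.049]
[1.02, 3.37, 1.4, 0.0, 0.0, -0.038]
[0.89, 3.41, 1.4, 0.0, 0.0, -0.038]
[0.76, 3.44, 1.4, 0.0, 0.0, -0.038]
[0.63, 3.47, 1.4, 0.0, 0.0, -0.039]
[0.49, 3.49, 1.39, 0.0, 0.0, -0.038]
end [443.  44. 180.]
side [[336.6, 163.2], [351.1, 157.1], [345.7, 125.4], [330.8, 131.1]]
top [[368.7, 207.2], [386.0, 213.8], [397.7, 201.7], [379.1, 194.6]]
```

View pics/s8.png

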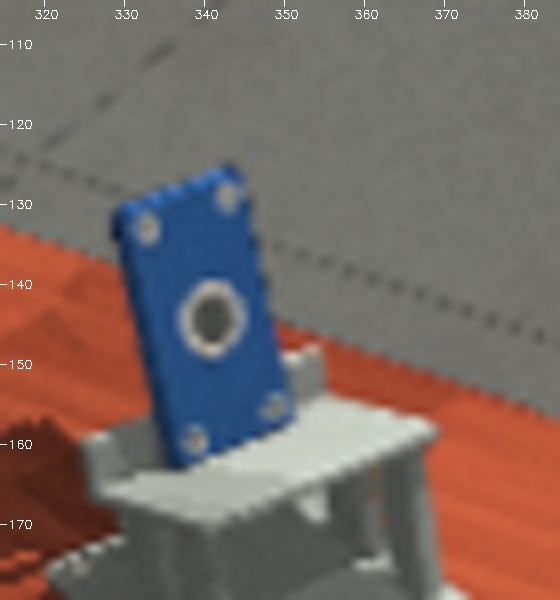

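The narrow plate stands home on the seat: its bottom corners are at (337,163) and (351,157), against a predicted (337,163) and (351,157). Next the brass plate.

>>> {"fn": "arm_command", "kwargs": {"targets": [[3.1, 2.0, 0.5, 0.01, -0.078, -0.048, 1], [3.0, 2.1, 0.2, 0.01, -0.078, -0.048, 1], [2.9, 2.3, 0, 0.01, -0.078, -0.048, 1], [2.8, 2.4, -0.3, 0.01, -0.078, -0.048, 1], [2.7, 2.5, -0.5, 0.01, -0.078, -0.048, 1]]}}

```text
clock: 13.98
position: [469.2, -129.9, 249.8]
tcp_rot: [0.001, 0.07, 0.998, 0.001]
wrist_force: [1.1, 0.8, 2.0]
gripper_width: 87.1
```

>>> {"fn": "arm_command", "kwargs": {"targets": [[1.0, 3.4, 1.4, 0, 0, -0.038, 1], [0.9, 3.4, 1.4, 0, 0, -0.038, 1], [0.8, 3.4, 1.4, 0, 0, -0.038, 1], [0.6, 3.5, 1.4, 0, 0, -0.038, 1], [0.5, 3.5, 1.4, 0, 0, -0.038, 1]]}}

```text
clock: 14.6
position: [442.6, 44.2, 179.5]
tcp_rot: [0.0, -0.025, 1.0, 0.0]
wrist_force: [0.8, -0.0, 1.0]
gripper_width: 87.1
```

>>> {"fn": "arm_command", "kwargs": {"targets": [[0, 0, 0, 0, 0, 0, 1], [0, 0, 0, 0, 0, 0, 1]]}}

```text
clock: 14.85
position: [443.6, 43.2, 180.6]
tcp_rot: [0.001, -0.025, 1.0, 0.0]
wrist_force: [0.2, 0.1, 0.7]
gripper_width: 86.8
```

```bash
python3 - <<'E'
from plan import *
from h import crop
s=arm.state();print(s["position"],s["clock"],s["wrist_force"],s["gripper_width"])
plan([((*RW,130),down(RY),25),((*RW,69),down(RY),20)])
for n in C: cv2.imwrite(f"pics/{n}9.png",arm.snapshot(n)[:,:,::-1])
crop("pics/side9.png","pics/s9.png",250,150,370,270,5)
p,R=cur()
for y in (-43.5,43.5):
  for x in (-9.5,9.5): print(y,x,proj("side",p+R.apply([x,y,0])))
E
```

```text
[443.64677898  43.24601023 180.56733656] 14.85 [0.21387446 0.1234204  0.6631296 ] 86.76642254226195
[-0.01, 0.03, 1.69, 0.0, 0.0, -0.001]
[-0.01, 0.03, 1.68, 0.0, 0.001, -0.001]
[-0.01, 0.03, 1.69, 0.001, 0.0, -0.001]
[0.0, 0.0, 1.52, 0.0, 0.0, 0.0]
[0.0, 0.0, 1.53, 0.0, 0.0, 0.0]
[0.0, 0.0, 1.52, 0.0, 0.0, 0.0]
[0.0, 0.0, 1.53, 0.0, 0.0, 0.0]
end [443.9  44.2  69. ]
-43.5 -9.5 [[312.27719852 176.25992139]]
-43.5 9.5 [[320.01012834 178.98064224]]
43.5 -9.5 [[291.53254084 198.39995634]]
43.5 9.5 [[299.54159928 201.43637166]]
```

View pics/s9.png

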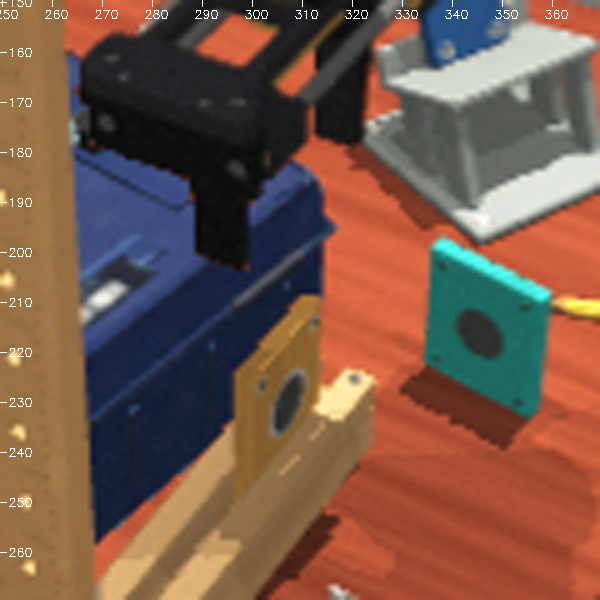

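>>> {"fn": "arm_command", "kwargs": {"targets": [[0, 0.1, 2.5, 0, 0, 0, 1], [0, 0, 2.5, 0, 0, 0, 1], [0, 0, 2.0, 0, 0, 0, 1], [0, 0, 2.0, 0, 0, 0, 1], [0, 0, 1.0, 0, 0, 0, 1]]}}

```text
clock: 15.58
position: [444.2, 43.8, 80.3]
tcp_rot: [0.001, -0.024, 1.0, 0.0]
wrist_force: [-0.1, -0.5, -1.0]
gripper_width: 86.6
```

>>> {"fn": "arm_command", "kwargs": {"targets": [[0, 0, 1.0, 0, 0, 0, 1], [0, 0, 0.1, 0, 0, 0, 1], [0, 0, 0, 0, 0, 0, 0.75], [0, 0, 0, 0, 0, 0, 0.7], [0, 0, 0, 0, 0, 0, 0.6]], "newtons": 20}}

```text
clock: 16.2
position: [444.7, 44.9, 70.5]
tcp_rot: [0.002, -0.025, 1.0, 0.001]
wrist_force: [-0.5, 0.2, -0.7]
gripper_width: 64.7
```

>>> {"fn": "arm_command", "kwargs": {"targets": [[0, 0, 0, 0, 0, 0, 0.5], [0, 0, 0, 0, 0, 0, 0.5], [0, 0, -0.5, 0, 0, 0, 0.5], [0, 0, -2, 0, 0, 0, 0.5], [0, 0, -3, 0, 0, 0, 0.5]], "newtons": 35}}

```text
clock: 16.82
position: [443.4, 44.2, 124.9]
tcp_rot: [-0.0, -0.024, 1.0, 0.0]
wrist_force: [0.6, -1.0, -1.1]
gripper_width: 63.5
```

```bash
python3 - <<'E'
from plan import *
p,R=cur();print(p)
g,Rg=seatpose(-35,0,43+70)
print(g)
plan([((440,20,210),R),((430,-150,235),Rg),(g,Rg)])
E
```

```text
[443.38295808  44.21696927 124.91589248]
[ 523.94177916 -257.35217877  168.15597117]
[0.23, -1.2, -4.25, 0.0, 0.0, 0.0]
[0.23, -1.2, -4.26, 0.0, 0.0, 0.0]
[0.46, -4.23, -0.62, -0.019, 0.086, 0.107]
[0.06, -4.25, -0.68, -0.019, 0.086, 0.107]
[-0.33, -4.22, -0.78, -0.019, 0.085, 0.107]
[-0.71, -4.15, -0.9, -0.018, 0.086, 0.106]
[-3.56, -1.61, 0.48, 0.0, 0.0, 0.0]
[-3.56, -1.61, 0.48, 0.0, 0.0, 0.0]
[-3.56, -1.62, 0.48, 0.0, 0.0, 0.0]
[-3.56, -1.61, 0.49, 0.0, 0.0, 0.0]
end [ 523.9 -257.3  168.1]
```

>>> {"fn": "arm_command", "kwargs": {"targets": [[0.2, -1.2, -4.3, 0, 0, 0, 0.5], [0.2, -1.2, -4.3, 0, 0, 0, 0.5], [0.5, -4.2, -0.6, -0.02, 0.086, 0.107, 0.5], [0, -4.2, -0.7, -0.02, 0.086, 0.107, 0.5], [-0.3, -4.2, -0.8, -0.02, 0.086, 0.107, 0.5]]}}

```text
clock: 17.45
position: [433.6, -107.2, 230.2]
tcp_rot: [-0.129, 0.136, 0.982, 0.028]
wrist_force: [0.9, 0.7, -0.7]
gripper_width: 63.6
```

>>> {"fn": "arm_command", "kwargs": {"targets": [[-0.7, -4.2, -0.9, -0.02, 0.086, 0.107, 0.5], [-3.5, -1.6, 0.5, 0, 0, 0, 0.5], [-3.5, -1.6, 0.5, 0, 0, 0, 0.5], [-3.5, -1.6, 0.5, 0, 0, 0, 0.5], [0, 0, 0, 0, 0, 0, 0.5]]}}

```text
clock: 18.08
position: [499.7, -229.5, 182.5]
tcp_rot: [-0.172, 0.189, 0.966, 0.037]
wrist_force: [-1.1, 0.4, -0.7]
gripper_width: 63.6
```

>>> {"fn": "arm_command", "kwargs": {"targets": [[0, 0, 0, 0, 0, 0, 0.5], [0, 0, 0, 0, 0, 0, 0.5]]}}

```text
clock: 18.32
position: [499.8, -227.9, 186.3]
tcp_rot: [-0.169, 0.187, 0.967, 0.036]
wrist_force: [0.4, -0.3, -0.9]
gripper_width: 63.5
```

```bash
cat > ov.py <<'E'
from plan import *
import sys
def ov(tag,w,h,drop,angs,boxes,f=8):
    p,R=cur();a=[]
    for n,(x0,y0,ww,hh) in boxes.items():
        i=arm.snapshot(n)[:,:,::-1];cv2.imwrite(f"pics/{n}{tag}.png",i)
        i=cv2.resize(i[y0:y0+hh,x0:x0+ww],None,fx=f,fy=f,interpolation=cv2.INTER_CUBIC)
        for col,ang in zip(((0,0,255),(255,0,255)),angs):
            M=Ro.from_rotvec([0,ang,0])
            P=[M.apply([5,y,z+19])+[0,0,-19] for y,z in((w/2,drop),(-w/2,drop),(-w/2,drop-h),(w/2,drop-h),(0,drop-h/2))]
            uv=((proj(n,p+R.apply(P))-(x0,y0)+.5)*f).astype(int)
            cv2.polylines(i,[uv[:4]],True,col,1);cv2.circle(i,tuple(int(v) for v in uv[4]),2,col,-1)
        a.append(cv2.copyMakeBorder(i,0,560-hh*f,0,0,0))
    cv2.imwrite(f"pics/ov{tag}.png",np.hstack(a))
E
python3 - <<'E'
from ov import *
s=arm.state();print(s["position"],s["clock"],s["wrist_force"])
ov("10",64,76,43,(0,-.06),{"side":(315,100,50,70),"top":(355,185,48,60)})
d=s["position"]-T(RK,seat(0,0,0))[0];print("tcp in seat",seatpose(0,0,0)[1].inv().apply(d)*[-1,1,-1])
E
```

```text
[ 499.77953821 -227.9025562   186.34115988] 18.325 [ 0.41375382 -0.34858564 -0.8892993 ]
tcp in seat [-72.62149933  18.2863844  118.65916769]
```

View pics/ov10.png

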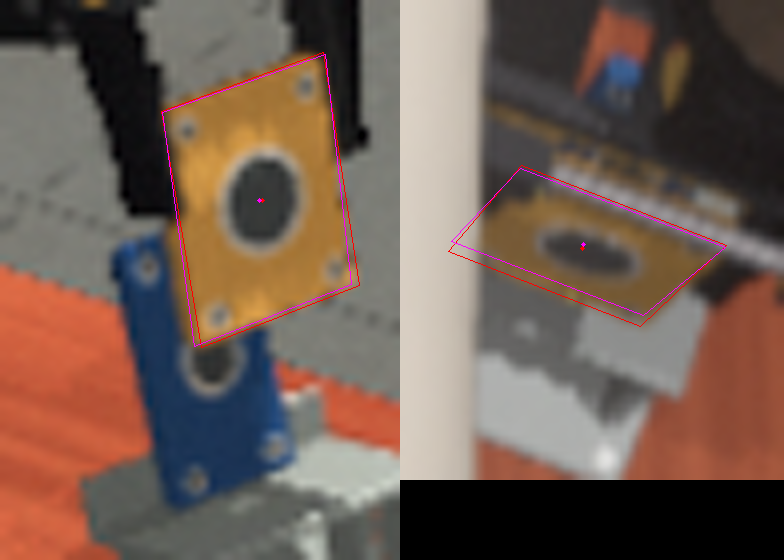

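```bash
python3 - <<'E'
from plan import *
st=plan([placed(-28,0,50,-.03,0,43)],step=25)
st=plan([(*placed(-23,0,25,-.03,0,43),15),(*placed(-23,0,6,-.03,0,43),10)],start=st)
E
```

```text
[-1.46, -0.62, 0.86, 0.002, 0.011, 0.001]
[-1.48, -0.61, 0.84, 0.002, 0.01, 0.001]
[-1.48, -0.62, 0.83, 0.002, 0.011, 0.0]
end [ 523.2 -257.1  147.2]
[-0.29, 0.0, 1.24, 0.0, 0.0, 0.0]
[-0.29, 0.0, 1.24, 0.0, 0.0, 0.0]
[-0.03, 0.0, 0.95, 0.0, 0.0, 0.0]
[-0.02, 0.0, 0.95, 0.0, 0.0, 0.0]
end [ 513.6 -253.2  104.2]
```

>>> {"fn": "arm_command", "kwargs": {"targets": [[-1.4, -0.6, 0.9, 0, 0.01, 0, 0.5], [-1.5, -0.6, 0.9, 0, 0.01, 0, 0.5], [-1.5, -0.6, 0.8, 0, 0.01, 0, 0.5], [0, 0, 0, 0, 0, 0, 0.5]]}}

```text
clock: 18.92
position: [522.7, -257.5, 142.8]
tcp_rot: [-0.186, 0.187, 0.964, 0.039]
wrist_force: [-0.1, -0.4, -0.3]
gripper_width: 63.5
```

>>> {"fn": "arm_command", "kwargs": {"targets": [[-0.2, 0, 1.2, 0, 0, 0, 0.5], [-0.2, 0, 1.2, 0, 0, 0, 0.5], [0, 0, 0, 0, 0, 0, 0.5], [0, 0, 0, 0, 0, 0, 0.5]]}}

```text
clock: 19.42
position: [518.4, -254.8, 122.2]
tcp_rot: [-0.184, 0.187, 0.964, 0.039]
wrist_force: [-0.5, 0.8, -1.2]
gripper_width: 63.8
```

```bash
python3 - <<'E'
from ov import *
s=arm.state();print(s["position"],s["clock"],s["wrist_force"])
ov("11",64,76,43,(0,-.04),{"side":(315,105,60,70),"top":(362,185,38,60)})
d=s["position"]-T(RK,seat(0,0,0))[0];print("tcp in seat",seatpose(0,0,0)[1].inv().apply(d)*[-1,1,-1])
plan([(*placed(-23,0,6,-.03,0,43),10)])
E
```

```text
[ 518.43161055 -254.82453877  122.19007477] 19.425 [-0.54650247  0.84958465 -1.15669838]
tcp in seat [-24.96907943   0.28533025  67.73507128]
[-0.09, -0.02, 0.95, 0.003, 0.001, 0.001]
[-0.09, -0.02, 0.94, 0.003, 0.001, 0.001]
end [ 513.6 -253.2  104.1]
```

View pics/ov11.png

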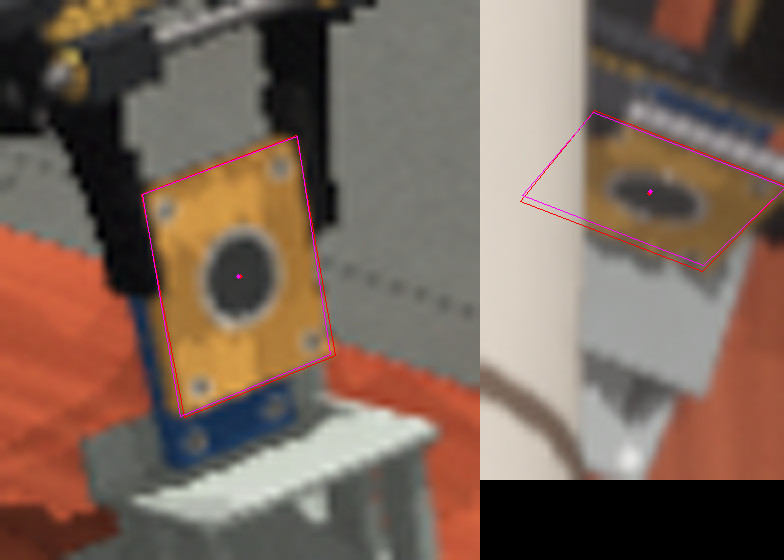

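Alignment is good: the brass plate hangs in front of the blue one with clearance. I lower it to contact.

>>> {"fn": "arm_command", "kwargs": {"targets": [[-0.1, 0, 1.0, 0, 0, 0, 0.5], [0, 0, 0.9, 0, 0, 0, 0.5], [0, 0, 0, 0, 0, 0, 0.5], [0, 0, 0, 0, 0, 0, 0.5]]}}

```text
clock: 20.02
position: [512.8, -252.6, 103.7]
tcp_rot: [-0.184, 0.187, 0.964, 0.039]
wrist_force: [-0.1, -0.1, -1.2]
gripper_width: 63.6
```

>>> {"fn": "arm_command", "kwargs": {"targets": [[0, 0, 0.2, 0, 0, 0, 0.5], [0, 0, 0.2, 0, 0, 0, 0.5], [0, 0, 0, 0, 0, 0, 0.5]]}}

```text
clock: 20.4
position: [511.2, -251.8, 99.9]
tcp_rot: [-0.184, 0.187, 0.964, 0.039]
wrist_force: [-0.2, 0.7, -0.7]
gripper_width: 63.7
```

>>> {"fn": "arm_command", "kwargs": {"targets": [[0, 0, 0.1, 0, 0, 0, 0.5], [0, 0, 0.1, 0, 0, 0, 0.5], [0, 0, 0, 0, 0, 0, 0.5]]}}

```text
clock: 20.78
position: [511.1, -251.8, 98.9]
tcp_rot: [-0.184, 0.187, 0.964, 0.039]
wrist_force: [0.2, 1.1, 3.3]
gripper_width: 63.8
```

>>> {"fn": "arm_command", "kwargs": {"targets": [[-0.2, 0, 0, 0, 0, 0, 0.5], [-0.2, 0, 0, 0, 0, 0, 0.5], [0, 0, 0, 0, 0, 0, 0.5]]}}

```text
clock: 21.15
position: [513.2, -252.9, 98.1]
tcp_rot: [-0.186, 0.187, 0.964, 0.039]
wrist_force: [-1.5, 1.5, 7.5]
gripper_width: 63.5
```

>>> {"fn": "arm_command", "kwargs": {"targets": [[-0.2, 0, 0, 0, 0, 0, 0.5], [-0.1, 0, 0, 0, 0, 0, 0.5], [0, 0, 0, 0, 0, 0, 0.5]]}}

```text
clock: 21.52
position: [515.6, -254.0, 97.1]
tcp_rot: [-0.186, 0.187, 0.964, 0.039]
wrist_force: [-1.1, 1.6, 8.1]
gripper_width: 63.3
```

>>> {"fn": "arm_command", "kwargs": {"targets": [[-0.1, 0, 0, 0, 0, 0, 0.5], [0, 0, 0, 0, 0, 0, 0.5]]}}

```text
clock: 21.78
position: [516.4, -254.4, 96.8]
tcp_rot: [-0.186, 0.187, 0.964, 0.039]
wrist_force: [-1.5, 0.3, 7.3]
gripper_width: 63.4
```

```bash
python3 - <<'E'
from ov import *
s=arm.state();print(s["position"],s["clock"],s["wrist_force"])
ov("12",64,76,43,(0,-.04),{"side":(315,105,60,70),"top":(362,185,38,60)})
d=s["position"]-T(RK,seat(0,0,0))[0];print("tcp in seat",seatpose(0,0,0)[1].inv().apply(d)*[-1,1,-1])
E
```

```text
[ 516.40744846 -254.39407102   96.76027338] 21.775 [-1.47493471  0.25982698  7.34701839]
tcp in seat [-18.18702082  -0.07182944  43.14170933]
```

View pics/ov12.png

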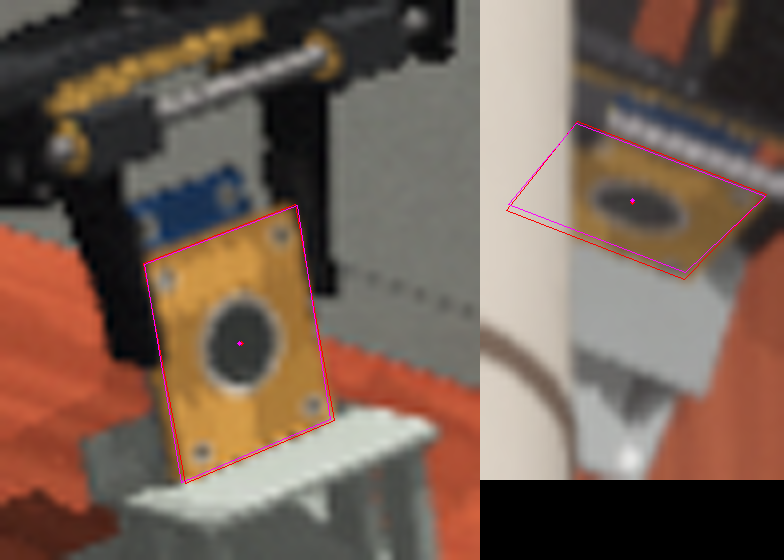

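>>> {"fn": "arm_command", "kwargs": {"targets": [[-0.1, 0, 0, 0, 0, 0, 0.5], [-0.1, 0, 0, 0, 0, 0, 0.5], [0, 0, 0, 0, 0, 0, 0.5]]}}

```text
clock: 22.25
position: [517.4, -254.8, 96.3]
tcp_rot: [-0.187, 0.186, 0.964, 0.039]
wrist_force: [-3.3, 1.2, 10.4]
gripper_width: 63.4
```

>>> {"fn": "arm_command", "kwargs": {"targets": [[-0.1, 0, 0, 0, 0, 0, 0.5], [-0.1, 0, 0, 0, 0, 0, 0.5], [0, 0, 0, 0, 0, 0, 0.5]]}}

```text
clock: 22.62
position: [518.3, -255.3, 96.0]
tcp_rot: [-0.188, 0.186, 0.964, 0.039]
wrist_force: [-4.9, 2.5, 10.9]
gripper_width: 63.6
```

>>> {"fn": "arm_command", "kwargs": {"targets": [[-0.1, 0, 0, 0, 0, 0, 0.5], [-0.1, 0, 0, 0, 0, 0, 0.5], [0, 0, 0, 0, 0, 0, 0.5]]}}

```text
clock: 23.0
position: [518.4, -255.4, 95.9]
tcp_rot: [-0.19, 0.186, 0.963, 0.039]
wrist_force: [-6.7, 4.4, 14.0]
gripper_width: 63.7
```

```bash
python3 - <<'E'
from ov import *
s=arm.state();print(s["position"],s["clock"],s["wrist_force"])
ov("13",64,76,43,(0,-.04),{"side":(315,105,60,70),"top":(362,185,38,60)})
E
```

```text
[ 518.39880462 -255.35630924   95.93755758] 23.0 [-6.70785934  4.40553881 14.01522713]
```

View pics/ov13.png

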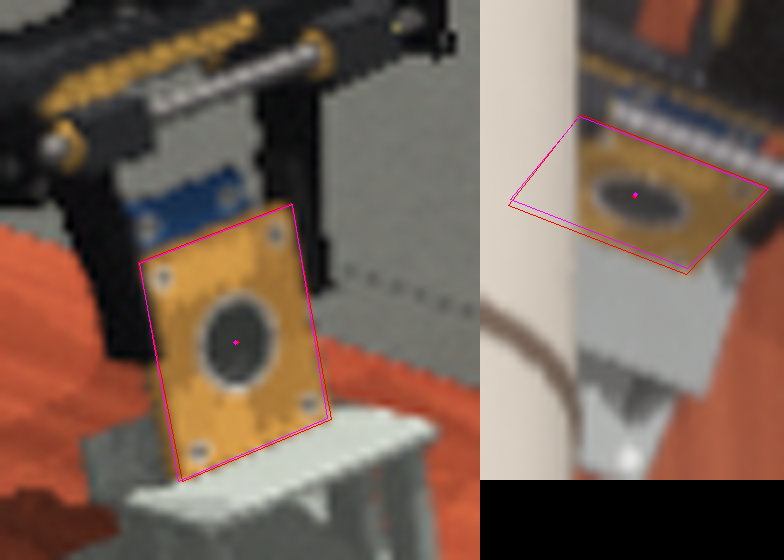

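>>> {"fn": "arm_command", "kwargs": {"targets": [[0.2, 0, -0.1, 0, 0, 0, 0.5], [0, 0, 0, 0, 0, 0, 0.6], [0, 0, 0, 0, 0, 0, 0.76], [0, 0, 0, 0, 0, 0, 0.82], [0, 0, 0, 0, 0, 0, 0.9]]}}

```text
clock: 23.72
position: [521.4, -255.9, 94.2]
tcp_rot: [-0.184, 0.187, 0.964, 0.039]
wrist_force: [0.1, -0.2, 0.2]
gripper_width: 74.5
```

>>> {"fn": "arm_command", "kwargs": {"targets": [[0, 0, 0, 0, 0, 0, 1], [0, 0, 0, 0, 0, 0, 1], [0, 0, 0, 0, 0, 0, 1]]}}

```text
clock: 24.1
position: [521.4, -255.9, 94.6]
tcp_rot: [-0.184, 0.187, 0.964, 0.039]
wrist_force: [0.2, 1.0, 0.4]
gripper_width: 86.6
```

```bash
python3 - <<'E'
from plan import *
from h import crop
s=arm.state();print(s["position"],s["clock"],s["wrist_force"],s["gripper_width"])
for n in C: cv2.imwrite(f"pics/{n}14.png",arm.snapshot(n)[:,:,::-1])
crop("pics/side14.png","pics/s14.png",315,105,385,180,8)
E
```

```text
[ 521.39360737 -255.88794399   94.60172445] 24.1 [0.19238194 0.9584016  0.39682179] 86.59545267930284
```

View pics/s14.png

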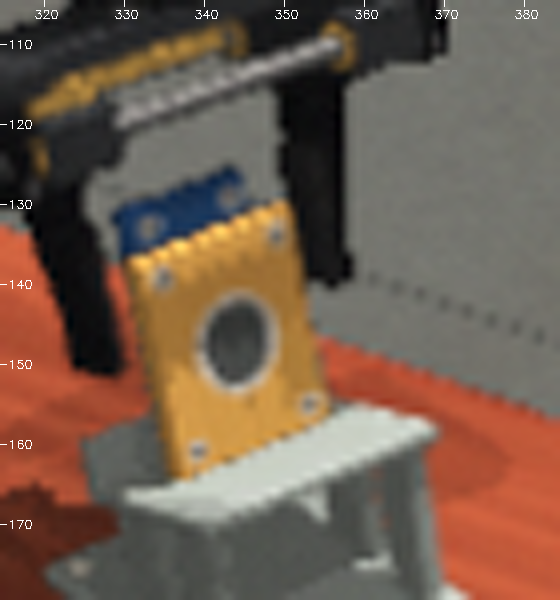

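>>> {"fn": "arm_command", "kwargs": {"targets": [[0, 0, -2, 0, 0, 0, 1], [0, 0, -3, 0, 0, 0, 1], [0, 0, -4, 0, 0, 0, 1], [0, 0, -4, 0, 0, 0, 1], [0, 0, -2, 0, 0, 0, 1]]}}

```text
clock: 24.82
position: [573.5, -278.0, 236.4]
tcp_rot: [-0.182, 0.187, 0.965, 0.039]
wrist_force: [0.6, -0.6, -0.1]
gripper_width: 86.8
```

```bash
python3 - <<'E'
from plan import *
from h import crop
s=arm.state();print(s["position"],s["clock"],s["wrist_force"],s["gripper_width"])
for n in C: cv2.imwrite(f"pics/{n}15.png",arm.snapshot(n)[:,:,::-1])
for n in C:
  x0,y0,w,h=(315,105,50,70) if n=="side" else (350,180,50,70)
  i=cv2.resize(cv2.imread(f"pics/{n}15.png")[y0:y0+h,x0:x0+w],None,fx=8,fy=8,interpolation=cv2.INTER_CUBIC)
  for X,W,H in((-10,25,90),(-20,32,76)):
    uv=(proj(n,T(RK,np.array([seat(X,y,z) for y,z in((W,0),(-W,0),(-W,H),(W,H))])))-(x0,y0)+.5)*8
    cv2.polylines(i,[uv.astype(int)],True,(0,0,255),1)
  cv2.imwrite(f"pics/f_{n}.png",i)
cv2.imwrite("pics/f.png",np.hstack([cv2.imread("pics/f_side.png"),cv2.imread("pics/f_top.png")]))
E
```

```text
[ 573.48801351 -278.03262526  236.39091178] 24.825 [ 0.60472453 -0.56622198 -0.0818277 ] 86.825923952001
```

View pics/f.png

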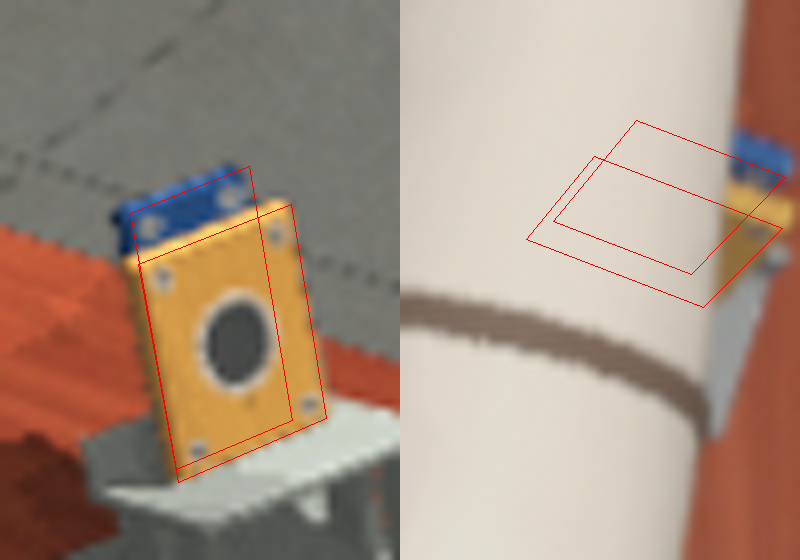

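View pics/side15.png

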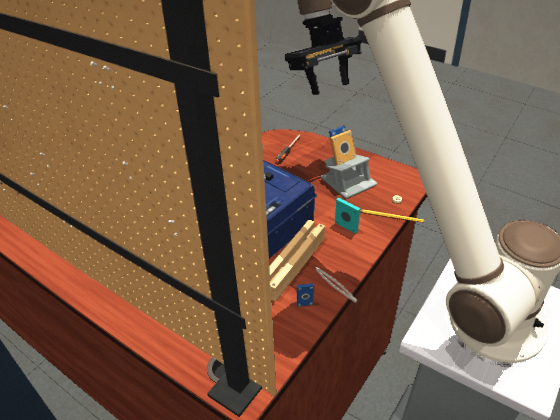

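>>> {"fn": "arm_command", "kwargs": {"targets": [[1, 1, -1, 0, 0, 0, 1], [2.5, 4.2, 0, 0, 0, 0, 1], [2.5, 4.2, 0, 0, 0, 0, 1], [2.5, 4.2, 0, 0, 0, 0, 1], [2.5, 4.2, 0, 0, 0, 0, 1]]}}

```text
clock: 25.55
position: [546.3, -73.6, 285.1]
tcp_rot: [-0.185, 0.187, 0.964, 0.039]
wrist_force: [0.6, 0.1, 0.9]
gripper_width: 87.3
```

>>> {"fn": "arm_command", "kwargs": {"targets": [[2, 4.2, 0, 0, 0, 0, 1], [2, 4.2, 0, 0, 0, 0, 1], [2, 4, 0, 0, 0, 0, 1], [0, 0, 0, 0, 0, 0, 1]]}}

```text
clock: 26.05
position: [541.3, 62.8, 308.6]
tcp_rot: [-0.184, 0.184, 0.965, 0.039]
wrist_force: [0.7, 0.4, -0.5]
gripper_width: 87.1
```

```bash
python3 - <<'E'
from plan import *
for n in C: cv2.imwrite(f"pics/{n}16.png",arm.snapshot(n)[:,:,::-1])
a=[]
for n in C:
  x0,y0,w,h=(315,105,50,70) if n=="side" else (345,180,50,70)
  i=cv2.resize(cv2.imread(f"pics/{n}16.png")[y0:y0+h,x0:x0+w],None,fx=8,fy=8,interpolation=cv2.INTER_CUBIC)
  a.append(i)
cv2.imwrite("pics/g.png",np.hstack(a))
E
```

```text
(no output)
```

View pics/g.png

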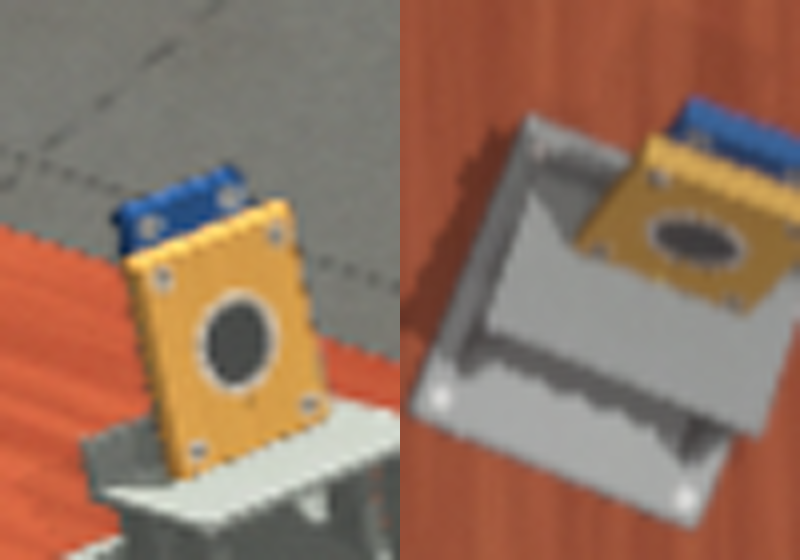

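View pics/top16.png

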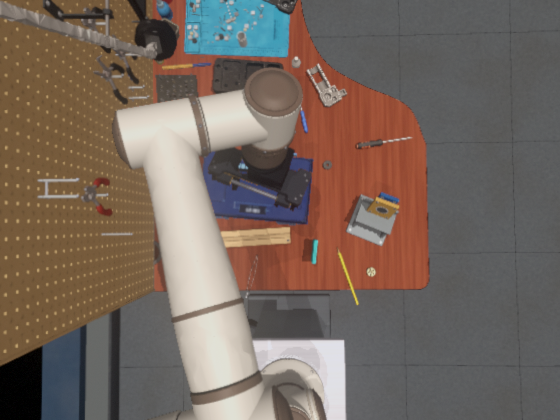

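```bash
python3 -c "
from cell import arm
print(arm.state()['clock'],arm.hand_in())"
```

```text
the job is handed in; nothing more can be done
26.15 None
```

Both plates are standing on the rack, and I handed the job in at 26.15 s of the 64 s allowed. I set the narrow blue plate down first, slid it back against the backstop and let go. The wide brass plate went in front of it the same way, leaning on the blue one.

**Placement:** In the last pictures the brass plate's bottom edge is within about 2 mm of the rack's middle. It is square to the shelf to about 1 degree. The blue plate's bottom corners matched the predicted seated position to within about 1 pixel, checked before the brass plate covered it.

**Other things on the desk:** Nothing else looked moved in the last pictures. The arm hid part of the top view, so the white sleeve and the small loose blue plate do not show there; the small plate still shows in place in the side view.

**Forces:** The highest wrist force I read was about 18 N, while pressing a plate home.

**Disagreements:**
- The blue plate pivoted a few degrees in the grip during the carry. My estimates ranged from 2 to 3.5 degrees, so I tilted the tool to correct it and let the backstop finish the seating.
- In the last side view the blue plate's top edge sits about 1 pixel left of the prediction. That is 2 to 3 mm, within what I can measure.

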